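# Clamp a well plate in the screw press

## Robot

A 6-joint arm with a two-finger parallel gripper is mounted at the origin on a cart in front of the work surface, level with it; the furniture and walls round the work are solid. World frame = base frame: x ahead of the robot, y to its left, z up, the work surface at z = 0. Lengths are in m, angles in rad, forces in N, time in s.
With the tool pointing down it reaches from about 0.35 to 0.775 m from the base axis. Payload 5.5 kg.
Tool frame: the origin (TCP) lies at the very end of the fingers, on their centre line; the grasp point (between the pads) lies 19 mm behind it; z points along the fingers, y is the line along which they close (so a half turn about z gives the same grasp; the last joint's range is limited). The gripper opens to 85 mm and grips with 20 to 120 N. Pads are 22 mm wide; open, the fingers measure 114 mm over their backs; the gripper's body (76 mm by 85 mm) begins 54 mm behind the grasp point. The pads swing forward as they close: fully open they stand 13 mm farther back than shut.
Start: joints at [-1.301, 0.313, 0.046, 1.304, 0, 1.431], TCP at [0.229, -0.527, 0.21] pointing down, gripper open.
Joint ranges: [-2.76, 2.76], [-0.86, 1.69], [-1.03, 1.26], [-2.2, 2.34], [-1.47, 1.5], [-3.14, 3.14]. Speed limits (rad/s): [2.57, 2.57, 3.14, 3.14, 3.14, 3.14].

## Interface

Orientations are given as a unit quaternion [w, x, y, z].
In Python, from workcell import env, cams, ticket, spotter gives the robot as it stands.
- The arm moves only by the tool jog_arm, never from a script. Its argument "increments" is a list that holds one entry, the list of rows, each a list of 7 numbers: the shift along the tool's x, y, z in units of 0.25 m (1.0 is 0.25 m), then the turn, a rotation vector about the tool's x, y, z in units of 180 degrees (1.0 is 180 degrees), then the closure in counts, from 0 (fully open) to 255 (shut). A call has 1 to 20 rows; each row shifts and turns the commanded pose from where the row before left it, along the tool's axes as they then stand; what a row does not reach is not made up. A row lasts 1/10 s, in which the tool goes at most 50 mm and 8.59 degrees, less where a joint would pass 70% of its speed; a pose out of reach is approached as far as the arm can. A call with a number of a shift or a turn outside -1 to 1 is refused whole. A call with a gripper value outside its range is refused whole. The fingers move at their own pace and stop on an object; "force" is the grip in N (left out, the last holds). Time passes only in rows, so rows that do not move let the fingers close. It gives the time, the measured TCP pose, the force, the opening and the grip force at its end, in the units of the state.
- env.get_state(): the state, without advancing time (a new reading comes with each control period).
- cams.read_camera(name): name is "scene" or "top" or "wrist"; returns a dict with "pixels" (420x560x3 uint8, red, green, blue), "fx", "fy", "cx", "cy" (pixels), "k1" (the pictures are not rectified: a ray, as slopes to the right and down, at radius r is drawn at 1 + k1 r^2 times it, then the intrinsics apply), "xyz" and "attitude" of the camera in the world; the wrist camera has in their place "mount" (4x4, takes a point from camera to tool coordinates, whose origin is the TCP and whose axes are the flange's). Camera axes: x right, y down, z forward; pixel columns grow to the right and rows downward; lengths in m; the calibration is good to about 2 mm. A picture is of the moment at which its call begins: read the wrist's pose just before it. There is no depth.
- ticket.hand_in(): hands the job in; it is judged then, once.
Trained networks look in the newest picture that a camera, given by its name, has taken for a name from the list of things; names that differ only in an ending like _2 or _b are one class to them, and where a whole thing is asked for, a point or a joint stands for the part that bears it (a point fixed in the world has none). Each returns a list of dicts, best first, with "conf" (0 to 1); they miss things now and then, are a little off and sometimes report something else, mostly with a low value. They report only what shows in the picture. A call takes as long as a camera call.
- spotter.find_in(target, camera): "uv" ([column, row] in pixels, amid what is visible of it).
- spotter.cut_out(target, camera): "region" (420x560 bool, what is visible of it) and "uv" ([column, row] in pixels, amid what is visible of it).
- spotter.landmark_of(target, camera): "uv" ([column, row] in pixels: a listed point, or the origin of a listed thing).
The state is a dict: "clock": time; "joint_pos": joint angles; "qvel": joint speeds; "tau": joint torques, N m; "tcp_pos": TCP position; "orientation": TCP orientation; "wrist_force": force on the tool from outside, world axes, zero at the start; "ft_torque": the same for the moment, N m; "finger_gap": finger opening in m; "grip_force": force on a finger pad.
Only numpy, scipy, OpenCV 4.12 (cv2) and the standard library are available. Lean on these libraries where they do the work, as an engineer would, in place of code of your own. Each camera call takes 0.05 s, during which the arm holds its last target. There are 200 camera calls.

## Task

Slide the clear well plate along the bench, without picking it up, under the bridge of the small screw press until it is fully home against the back stop. Then turn the press's T-handle clockwise (seen from above) until rising resistance shows that the pad holds the plate firmly, stop before you crush the plate, and let go of the handle. Leave the amber bottle and the purple tip rack where they stand.

Things in the scene. Friction and masses are not known exactly. Their poses are not given: they have to be found in the camera images.
- press: Small grey screw press bolted to the bench. Origin: on the bench top under the screw axis; x runs from its open mouth (towards the robot) to its back stop, z up. No floor plate: the well plate slides on the bench. Two columns (x -14 to +14, y +-36 to +-56 mm) carry a bridge 32 mm deep in x, 116 mm wide, z 72 to 90 mm, with a brass nut on top to z 100 mm.
- press_stop (a point): Middle of the back stop's face, at its foot on the bench, press x +38 mm; axes as the press. The stop is 22 mm high. Guide rails 20 mm high lead up to it, leaving a channel 68 mm wide (y -34 to +34) from press x -34 mm on.
- press_mouth (a point): Middle of the flared mouth of the channel, on the bench, press x -73 mm; axes as the press. Here the two 20 mm high flared guides are about 100 mm apart; they narrow to the 68 mm channel within 40 mm.
- t_grip (a point): Middle of the steel T-bar on the screw axis, about 0.15 m up. Bar level, 12 mm thick, 76 mm between two black 16 mm end balls; x along the bar, z up. Spindle 12 mm thick, 25 mm free below. Clockwise from above lowers bar and pad 6 mm per rad. Drags with 0.45 N m as it turns, plus about 0.5 N m per rad once the pad is on the plate (6 mm x pad force; felt at rest too). Takes 2 to 4 rad.
- press_pad: Rubber-faced pressure pad 50 x 46 mm under the screw, sprung: about 15 N per mm (90 N per rad of handle) once it touches. Origin: centre of its contact face (2 mm below the rubber seen), 18 to 28 mm above the bench at the start; touches the plate at z 8 mm. A firm hold is 20 to 70 N; above 110 N the plate is crushed.
- well_plate: Clear 60-well plate, 58 mm wide (its x), 84 mm long (its y), solid to 8 mm high (wells show to 10 mm), about 90 g, loose on the bench before the press mouth, its length roughly along the channel. Origin: centre of its underside. Home, its end is against the stop and its origin is 42 mm short of the stop's face.
- bottle: Amber bottle with a red cap, 43 mm across, 83 mm high, standing to the left of the press; bystander. Origin: centre of its underside.
- tip_rack: White pipette tip rack with a purple top, 72 x 100 x 39 mm, to the right of the press; bystander. Origin: centre of its underside.

How it is judged:
On the way:
1. the well plate has been slid fully home against the back stop, under the still open pad (x of well_plate in the frame of press above -0.009 m and contact force between press_pad and well_plate below 1 N), for 0.2 s.
At the end, for the whole second after the job is handed in: The plate's origin is at press x above -9 mm (within 5 mm of home against the stop), the pad presses on it with more than 20 N, the plate is at rest (under 10 mm/s); the plate was never raised 25 mm, never pressed with over 110 N, bottle and rack moved under 30 mm (x of well_plate in the frame of press above -0.009 m and contact force between press_pad and well_plate above 20 N and linear speed of well_plate below 0.01 m/s); the robot touches nothing.
It fails at once if the pad crushes the plate (more than 110 N) (contact force between press_pad and well_plate above 110 N).
It fails at once if the plate is picked up (raised more than 25 mm) (height (world z) of well_plate above 0.025 m).
It fails at once if the bottle or the tip rack is moved more than 30 mm (distance of any of bottle, tip_rack from where it was at the start of the episode above 0.03 m).
It also fails if it takes over 72 s, if anything falls off the work surface, if the arm or the gripper's body presses on something with over 40 N, if the wrist force passes 120 N, or if a joint passes its speed limit or range.

## Working session

There is one attempt and no reset: what is moved stays moved. The work goes in short steps, Python scripts to look and compute and a tool call to move; the robot and the scene stay as the last step left them, time stands still between calls to the robot, and variables do not carry over. Pictures are saved under pics/ and viewed, at most 10 in all, crops included, and the job is handed in when it is done.

Besides the shell and the picture viewer there is one more tool, called after "Request:" in YAML: its name, and indented under it one key for each argument. jog_arm: Moves the arm, as the interface text tells. Shifts and turns lie within -1 to 1; 1 stands for 0.25 m of shift or 180 degrees of turn. Its arguments: {"type":"object","properties":{"increments":{"type":"array"},"force":{"type":"number"}},"required":["increments"]}

```bash
mkdir -p pics; ls
cat > h.py <<'E'
import numpy as np, cv2
from scipy.spatial.transform import Rotation as R
from workcell import env, cams, ticket, spotter
def q2R(q): return R.from_quat([q[1],q[2],q[3],q[0]]).as_matrix()
def campose(c,s=None):
    if 'mount' in c:
        M=np.array(c['mount']); T=np.eye(4); T[:3,:3]=q2R(s['orientation']); T[:3,3]=s['tcp_pos']
        W=T@M; return W[:3,:3],W[:3,3]
    a=np.array(c['attitude'],float)
    return (a if a.shape==(3,3) else q2R(a)), np.array(c['xyz'])
def ray(c,uv,s=None):
    Rm,p=campose(c,s); d=np.array([(uv[0]-c['cx'])/c['fx'],(uv[1]-c['cy'])/c['fy']]); u=d.copy()
    for _ in range(20): u=d/(1+c['k1']*(u@u))
    v=Rm@np.array([u[0],u[1],1]); return p,v/np.linalg.norm(v)
def onz(c,uv,z,s=None):
    p,v=ray(c,uv,s); return p+v*(z-p[2])/v[2]
def tri(*rs):
    A=sum(np.eye(3)-np.outer(v,v) for p,v in rs); b=sum((np.eye(3)-np.outer(v,v))@p for p,v in rs); return np.linalg.solve(A,b)
def save(c,n,box=None,sc=1):
    im=cv2.cvtColor(c['pixels'],cv2.COLOR_RGB2BGR)
    if box: im=im[box[1]:box[3],box[0]:box[2]]
    cv2.imwrite('pics/'+n,cv2.resize(im,None,fx=sc,fy=sc))
E
python3 - <<'E'
from h import *
s=env.get_state(); print({k:np.round(v,3).tolist() for k,v in s.items()})
C={n:cams.read_camera(n) for n in('scene','top')}
for n,c in C.items():
    save(c,n+'1.png'); print(n,c['xyz'],c['attitude'],c['fx'],c['k1'])
    for t in('press','press_stop','press_mouth','t_grip','press_pad','well_plate','bottle','tip_rack'):
        print(n,t,[(np.round(d['uv'],1).tolist(),round(d['conf'],2)) for d in spotter.landmark_of(t,n)[:2]])
E
```

```text
pics
{'clock': 0.0, 'joint_pos': [-1.301, 0.314, 0.045, 1.304, -0.0, 1.431], 'qvel': [0.001, 0.0, 0.001, -0.002, 0.0, -0.001], 'tau': [0.0, -48.063, 29.853, 0.019, -0.0, -0.0], 'tcp_pos': [0.229, -0.527, 0.209], 'orientation': [-0.001, 0.979, 0.203, -0.0], 'wrist_force': [-0.885, -0.588, -0.266], 'ft_torque': [-0.009, -0.018, 0.007], 'grip_force': 0.0, 'finger_gap': 0.085}
scene [-0.29518993  0.58039025  0.82526207] [ 0.21352076 -0.43435511  0.77800474 -0.40056604] 513.4718342036764 -0.0017616582491408353
scene press [([266.8, 237.2], 0.76)]
scene press_stop [([263.9, 228.3], 0.75)]
scene press_mouth [([280.3, 249.9], 0.74)]
scene t_grip [([269.2, 184.5], 0.61)]
scene press_pad [([269.6, 225.6], 0.75)]
scene well_plate [([299.4, 267.1], 0.59)]
scene bottle [([165.3, 266.3], 0.64)]
scene tip_rack [([267.2, 183.5], 0.67)]
top [0.42355443 0.02600441 1.07835041] [ 0.03598521 -0.69534795  0.71656967 -0.04152353] 408.6045167843716 -0.006685134639599769
top press [([273.3, 189.1], 0.7), ([383.6, 238.5], 0.28)]
top press_stop [([278.5, 177.5], 0.87), ([384.9, 237.7], 0.67)]
top press_mouth []
top t_grip [([277.2, 180.8], 0.65)]
top press_pad [([275.8, 190.1], 0.71)]
top well_plate [([272.5, 243.8], 0.59), ([386.7, 236.7], 0.53)]
top bottle [([169.9, 187.0], 0.63)]
top tip_rack [([385.0, 236.2], 0.91)]
```

View pics/scene1.png

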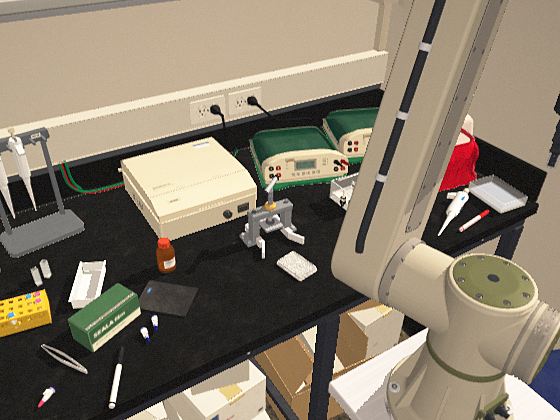

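View pics/top1.png

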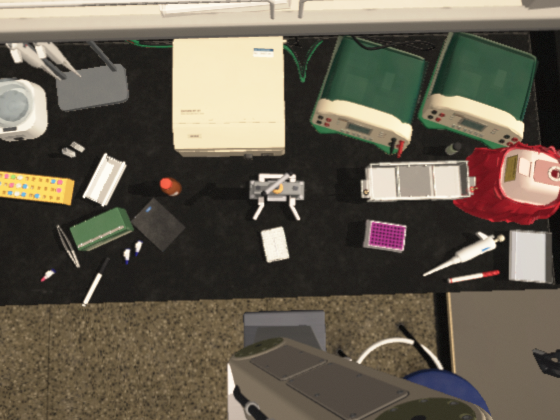

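Run:
```python
from h import *
c={n:cams.read_camera(n) for n in('scene','top')}
S,T=c['scene'],c['top']
for n,a,b in [('press',(266.8,237.2),(273.3,189.1)),('stop',(263.9,228.3),(278.5,177.5)),('plate',(299.4,267.1),(272.5,243.8)),('grip',(269.2,184.5),(277.2,180.8)),('pad',(269.6,225.6),(275.8,190.1)),('bottle',(165.3,266.3),(169.9,187)),('rack',(267.2,183.5),(385,236.2)),('mouth',(280.3,249.9),None)]:
    print(n,'sc z0',onz(S,a,0).round(3),*( ['top z0',onz(T,b,0).round(3),'tri',tri(ray(S,a),ray(T,b)).round(3)] if b else []))
for n in('top','scene'):
  for t in('well_plate','t_grip'):
    m=spotter.cut_out(t,n)
    if m:
        r=np.uint8(m[0]['region']); cs,_=cv2.findContours(r,0,2); k=max(cs,key=cv2.contourArea)
        bx=cv2.boxPoints(cv2.minAreaRect(k)); print(n,t,m[0]['conf'],m[0]['uv'],r.sum(),bx.round(1).tolist())
        if t=='well_plate': print([onz(c[n],p,.009).round(4)[:2].tolist() for p in bx])
```

```text
press sc z0 [0.577 0.032 0.   ] top z0 [0.594 0.027 0.   ] tri [ 0.594  0.025 -0.015]
stop sc z0 [0.612 0.019 0.   ] top z0 [0.625 0.012 0.   ] tri [ 0.627  0.011 -0.012]
plate sc z0 [ 0.439  0.025 -0.   ] top z0 [0.449 0.033 0.   ] tri [ 0.445  0.029 -0.002]
grip sc z0 [ 0.785 -0.105  0.   ] top z0 [0.616 0.016 0.   ] tri [0.59  0.018 0.149]
pad sc z0 [0.614 0.    0.   ] top z0 [0.591 0.021 0.   ] tri [0.586 0.02  0.027]
bottle sc z0 [ 0.607  0.297 -0.   ] top z0 [0.608 0.303 0.   ] tri [0.606 0.3   0.003]
rack sc z0 [ 0.793 -0.103  0.   ] top z0 [ 0.46  -0.264  0.   ] tri [ 0.505 -0.077  0.209]
mouth sc z0 [0.516 0.03  0.   ]
top well_plate 0.76 [270.4, 243.8] 686 [[260.79998779296875, 231.10000610351562], [282.3999938964844, 226.5], [289.0, 257.6000061035156], [267.29998779296875, 262.20001220703125]]
[[0.4824, 0.0632], [0.4926, 0.0061], [0.4112, -0.0084], [0.4012, 0.0483]]
top t_grip 0.61 [276.7, 183.0] 254 [[259.3999938964844, 193.10000610351562], [290.5, 168.0], [295.5, 174.10000610351562], [264.3999938964844, 199.1999969482422]]
scene well_plate 0.78 [295.4, 265.9] 635 [[276.1000061035156, 263.6000061035156], [288.70001220703125, 246.8000030517578], [317.20001220703125, 268.1000061035156], [304.6000061035156, 284.8999938964844]]
[[0.4703, 0.0718], [0.5068, 0.0114], [0.4066, -0.0026], [0.3756, 0.0555]]
scene t_grip 0.73 [269.0, 191.7] 199 [[259.6000061035156, 201.60000610351562], [266.79998779296875, 172.6999969482422], [278.79998779296875, 175.6999969482422], [271.6000061035156, 204.60000610351562]]
```

The scene view shows the press near (268, 225), the white plate in front at (296, 266), and the bottle at (165, 256). The top view shows the press at (277, 188), the plate at (275, 244) turned about 10°, the T-bar running diagonally (290, 170)–(265, 197), and the rack at (385, 236).

I'll plan the approach to a pose behind the plate, with tool x along world −x.

```bash
cat >> h.py <<'E'
def plan(p,Rt,n,g=0,dec=3,s=None):
    "equal rows from the measured pose to p,Rt; prints row"
    s=s or env.get_state(); R0=q2R(s['orientation']); p0=np.array(s['tcp_pos'])
    rv=R.from_matrix(R0.T@Rt).as_rotvec()
    out=[]; Rc=R0.copy(); pc=p0.copy()
    for i in range(n):
        tgt=p0+(np.array(p)-p0)*(i+1)/n
        sh=(Rc.T@(tgt-pc)/.25).round(dec); tu=(rv/n/np.pi).round(dec+1)
        out.append([float(x) for x in [*sh,*tu,g]]); pc=pc+Rc@sh*.25; Rc=Rc@R.from_rotvec(tu*np.pi).as_matrix()
    print(out,'max step mm',np.linalg.norm(np.array(p)-p0)/n*1e3,'deg',np.degrees(np.linalg.norm(rv))/n)
def down(yaw,pitch=0):
    "tool down, tool x at world yaw (rad); pitch tilts the body towards -x world"
    A=np.array([[np.cos(yaw),np.sin(yaw),0],[np.sin(yaw),-np.cos(yaw),0],[0,0,-1]])
    return R.from_rotvec([0,-pitch,0]).as_matrix()@A
def st():
    s=env.get_state(); print({k:np.round(s[k],4).tolist() for k in('clock','joint_pos','tcp_pos','orientation','wrist_force','ft_torque','finger_gap','grip_force')}); return s
E
python3 - <<'E'
from h import *
c=cams.read_camera('wrist'); print(np.round(c['mount'],3).tolist(),c['fx'],c['cx'],c['cy'])
plan([.37,.025,.24],down(np.pi),20)
E
```

```text
[[-0.002, -0.964, -0.265, 0.067], [1.0, -0.002, -0.001, -0.001], [-0.0, -0.265, 0.964, -0.164], [0.0, 0.0, 0.0, 1.0]] 358.83254732886576 276.610906676578 206.83493277938646
[[0.07, -0.09, -0.006, -0.0, 0.0, -0.0435, 0.0], [0.081, -0.08, -0.006, -0.0, 0.0, -0.0435, 0.0], [0.092, -0.068, -0.006, -0.0, 0.0, -0.0435, 0.0], [0.1, -0.055, -0.006, -0.0, 0.0, -0.0435, 0.0], [0.106, -0.04, -0.006, -0.0, 0.0, -0.0435, 0.0], [0.111, -0.026, -0.006, -0.0, 0.0, -0.0435, 0.0], [0.114, -0.01, -0.005, -0.0, 0.0, -0.0435, 0.0], [0.114, 0.005, -0.006, -0.0, 0.0, -0.0435, 0.0], [0.112, 0.021, -0.006, -0.0, 0.0, -0.0435, 0.0], [0.108, 0.035, -0.006, -0.0, 0.0, -0.0435, 0.0], [0.103, 0.051, -0.006, -0.0, 0.0, -0.0435, 0.0], [0.095, 0.063, -0.006, -0.0, 0.0, -0.0435, 0.0], [0.085, 0.076, -0.006, -0.0, 0.0, -0.0435, 0.0], [0.074, 0.087, -0.006, -0.0, 0.0, -0.0435, 0.0], [0.061, 0.096, -0.006, -0.0, 0.0, -0.0435, 0.0], [0.048, 0.103, -0.006, -0.0, 0.0, -0.0435, 0.0], [0.033, 0.109, -0.006, -0.0, 0.0, -0.0435, 0.0], [0.018, 0.113, -0.006, -0.0, 0.0, -0.0435, 0.0], [0.002, 0.114, -0.006, -0.0, 0.0, -0.0435, 0.0], [-0.013, 0.113, -0.006, -0.0, 0.0, -0.0435, 0.0]] max step mm 28.544834794953356 deg 7.825994673707077
```

Request:
jog_arm:
  increments:
    - [[0.07,-0.09,-0.006,0,0,-0.0435,0],[0.081,-0.08,-0.006,0,0,-0.0435,0],[0.092,-0.068,-0.006,0,0,-0.0435,0],[0.1,-0.055,-0.006,0,0,-0.0435,0],[0.106,-0.04,-0.006,0,0,-0.0435,0],[0.111,-0.026,-0.006,0,0,-0.0435,0],[0.114,-0.01,-0.006,0,0,-0.0435,0],[0.114,0.005,-0.006,0,0,-0.0435,0],[0.112,0.021,-0.006,0,0,-0.0435,0],[0.108,0.035,-0.006,0,0,-0.0435,0],[0.103,0.051,-0.006,0,0,-0.0435,0],[0.095,0.063,-0.006,0,0,-0.0435,0],[0.085,0.076,-0.006,0,0,-0.0435,0],[0.074,0.087,-0.006,0,0,-0.0435,0],[0.061,0.096,-0.006,0,0,-0.0435,0],[0.048,0.103,-0.006,0,0,-0.0435,0],[0.033,0.109,-0.006,0,0,-0.0435,0],[0.018,0.113,-0.006,0,0,-0.0435,0],[0.002,0.114,-0.006,0,0,-0.0435,0],[-0.013,0.113,-0.006,0,0,-0.0435,0]]

```text
clock: 3.25
tcp_pos: [0.3703, 0.0261, 0.2407]
orientation: [0.0, -0.004, 1.0, -0.0]
wrist_force: [0.9, 0.1, -0.5]
finger_gap: 0.0854
grip_force: 0.0
```

Run:
```python
from h import *
s=st(); c=cams.read_camera('wrist'); save(c,'w1.png')
Z={'press':0,'press_stop':0,'press_mouth':0,'t_grip':.15,'press_pad':.023,'well_plate':0}
for t,z in Z.items():
    print(t,[(np.round(d['uv'],1).tolist(),round(d['conf'],2),onz(c,d['uv'],z,s).round(4)[:2].tolist()) for d in spotter.landmark_of(t,'wrist')[:2]])
m=spotter.cut_out('well_plate','wrist')
if m:
    r=np.uint8(m[0]['region']); cs,_=cv2.findContours(r,0,2); k=max(cs,key=cv2.contourArea)
    W=np.float32([onz(c,p[0],.009,s)[:2] for p in k]); bx=cv2.minAreaRect(W*1000); print(bx,cv2.boxPoints(bx).round(1).tolist())
```

```text
{'clock': 3.25, 'joint_pos': [-0.1467, -0.0936, -0.3429, 1.3206, -0.0001, -0.1537], 'tcp_pos': [0.3703, 0.0261, 0.2407], 'orientation': [0.0004, -0.0035, 1.0, -0.0001], 'wrist_force': [0.9304, 0.0527, -0.457], 'ft_torque': [0.0072, -0.0044, 0.0203], 'finger_gap': 0.0854, 'grip_force': 0.0}
press [([271.0, 333.8], 0.86, [0.5857, 0.0204])]
press_stop []
press_mouth []
t_grip []
press_pad [([273.1, 346.4], 0.7, [0.5878, 0.0234])]
well_plate [([280.0, 234.0], 0.79, [0.4477, 0.0311])]
((446.183349609375, 28.873966217041016), (86.08361053466797, 59.49224853515625), 10.090435981750488) [[398.6000061035156, 50.599998474121094], [409.0, -8.0], [493.79998779296875, 7.099999904632568], [483.29998779296875, 65.69999694824219]]
```

View pics/w1.png

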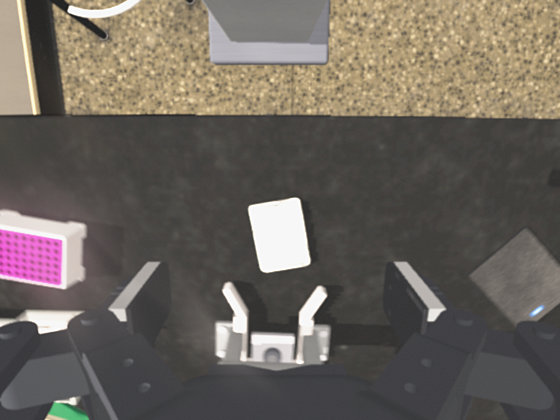

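The wrist view shows the plate at (280, 235). The mouth flares have tips at about (228, 286) and (321, 290), and rails start at about (241, 318) and (304, 320). The bridge spans (216, 322)–(330, 325).

Run:
```python
from h import *
s=env.get_state(); c=cams.read_camera('wrist'); save(c,'w1b.png',(190,270,350,380),5)
for n,uv,z in [('flareL',(321,290),.02),('flareR',(228,286),.02),('railL',(304,320),.02),('railR',(241,318),.02),('brL',(330,325),.09),('brR',(216,322),.09)]: print(n,onz(c,uv,z,s).round(4))
```

```text
flareL [0.5106 0.0771 0.02  ]
flareR [ 0.505  -0.0334  0.02  ]
railL [0.5513 0.0576 0.02  ]
railR [ 0.5483 -0.0193  0.02  ]
brL [0.5118 0.0779 0.09  ]
brR [ 0.5081 -0.0364  0.09  ]
```

View pics/w1b.png

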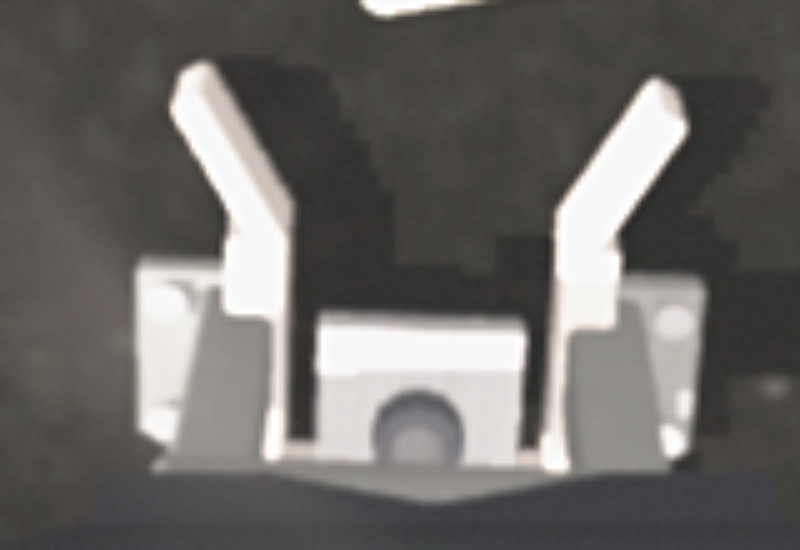

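The press sits at about (0.587, 0.018) with a yaw of about −2.3°. I'll approach behind the plate tilted 12°, with the fingers about 25 mm apart as a flat pusher.

Run:
```python
from h import *
plan([.376,.024,.020],down(np.radians(177.7),np.radians(12)),9,180)
```

```text
[[-0.003, -0.0, 0.098, -0.0002, -0.0074, 0.0014, 180.0], [-0.0, -0.0, 0.098, -0.0002, -0.0074, 0.0014, 180.0], [0.002, -0.0, 0.098, -0.0002, -0.0074, 0.0014, 180.0], [0.004, -0.001, 0.098, -0.0002, -0.0074, 0.0014, 180.0], [0.006, 0.0, 0.097, -0.0002, -0.0074, 0.0014, 180.0], [0.009, -0.0, 0.098, -0.0002, -0.0074, 0.0014, 180.0], [0.011, -0.001, 0.097, -0.0002, -0.0074, 0.0014, 180.0], [0.013, -0.0, 0.097, -0.0002, -0.0074, 0.0014, 180.0], [0.016, -0.001, 0.097, -0.0002, -0.0074, 0.0014, 180.0]] max step mm 24.49195140823308 deg 1.3566418436071679
```

Request:
jog_arm:
  increments:
    - [[-0.003,0,0.098,-0.0002,-0.0074,0.0014,180],[0,0,0.098,-0.0002,-0.0074,0.0014,180],[0.002,0,0.098,-0.0002,-0.0074,0.0014,180],[0.004,-0.001,0.098,-0.0002,-0.0074,0.0014,180],[0.006,0,0.097,-0.0002,-0.0074,0.0014,180],[0.009,0,0.098,-0.0002,-0.0074,0.0014,180],[0.011,-0.001,0.097,-0.0002,-0.0074,0.0014,180],[0.013,0,0.097,-0.0002,-0.0074,0.0014,180],[0.016,-0.001,0.097,-0.0002,-0.0074,0.0014,180],[0,0,0,0,0,0,180]]

```text
clock: 4.7
tcp_pos: [0.3719, 0.0249, 0.0172]
orientation: [0.101, 0.02, 0.995, 0.003]
wrist_force: [-1.0, -0.1, 0.1]
finger_gap: 0.0252
grip_force: 0.0
```

Run:
```python
from h import *
s=st(); c=cams.read_camera('wrist'); save(c,'w2.png')
print([(d['uv'],d['conf'],onz(c,d['uv'],0,s).round(4)) for d in spotter.landmark_of('well_plate','wrist')[:2]])
```

```text
{'clock': 4.7, 'joint_pos': [-0.1842, -0.0635, -0.9469, 0.4883, 0.0392, -0.1397], 'tcp_pos': [0.3719, 0.0249, 0.0172], 'orientation': [0.1012, 0.0202, 0.9947, 0.0033], 'wrist_force': [-0.9879, -0.1343, 0.0998], 'ft_torque': [0.0377, 0.2185, -0.0036], 'finger_gap': 0.0252, 'grip_force': 0.0}
[([289.2, 336.2], 0.57, array([0.4487, 0.0303, 0.    ]))]
```

View pics/w2.png

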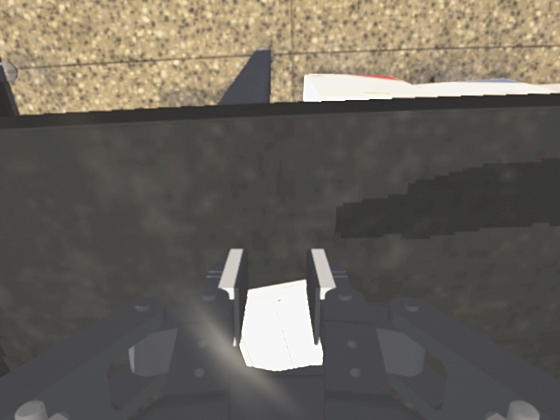

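The wrist view shows the finger pair about 25 mm apart at (230–330, 250–340), with the plate just ahead at (285, 330). Next I'll lower gently until touch.

Request:
jog_arm:
  increments:
    - [[0.004,0,0.02,0,0,0,180],[0.004,0,0.02,0,0,0,180],[0.0016,0,0.008,0,0,0,180],[0,0,0,0,0,0,180]]

```text
clock: 5.2
tcp_pos: [0.3763, 0.025, 0.0078]
orientation: [0.104, 0.019, 0.994, 0.003]
wrist_force: [-0.0, -0.2, -0.2]
finger_gap: 0.0252
grip_force: 0.0
```

Request:
jog_arm:
  increments:
    - [[0.0006,0,0.003,0,0,0,180],[0,0,0,0,0,0,180]]

```text
clock: 5.4
tcp_pos: [0.3763, 0.025, 0.0071]
orientation: [0.104, 0.019, 0.994, 0.003]
wrist_force: [-0.5, 0.7, 0.6]
finger_gap: 0.0252
grip_force: 0.0
```

Request:
jog_arm:
  increments:
    - [[0.0016,0,0.008,0,0,0,180],[0,0,0,0,0,0,180]]

```text
clock: 5.6
tcp_pos: [0.3761, 0.025, 0.0049]
orientation: [0.104, 0.019, 0.994, 0.003]
wrist_force: [-0.6, -0.3, -0.4]
finger_gap: 0.0253
grip_force: 0.0
```

Request:
jog_arm:
  increments:
    - [[0.0006,0,0.003,0,0,0,180],[0,0,0,0,0,0,180]]

```text
clock: 5.8
tcp_pos: [0.3762, 0.025, 0.0042]
orientation: [0.104, 0.019, 0.994, 0.003]
wrist_force: [-0.3, -0.7, -0.2]
finger_gap: 0.0254
grip_force: 0.0
```

Request:
jog_arm:
  increments:
    - [[0.0006,0,0.003,0,0,0,180],[0,0,0,0,0,0,180]]

```text
clock: 6.0
tcp_pos: [0.3762, 0.025, 0.0034]
orientation: [0.104, 0.019, 0.994, 0.003]
wrist_force: [-0.7, -0.2, 0.7]
finger_gap: 0.025
grip_force: 0.0
```

Request:
jog_arm:
  increments:
    - [[0.0008,0,0.004,0,0,0,180],[0,0,0,0,0,0,180]]

```text
clock: 6.2
tcp_pos: [0.3762, 0.025, 0.0024]
orientation: [0.104, 0.019, 0.994, 0.003]
wrist_force: [-0.6, 0.6, -0.2]
finger_gap: 0.0253
grip_force: 0.0
```

Run:
```python
from h import *
s=st()
Rm=q2R(s['orientation']); print('tool yaw',np.degrees(np.arctan2(Rm[1,1],Rm[0,1]))-90,'fwd in tool (press dir)',(Rm.T@[np.cos(-.04),np.sin(-.04),0]).round(3))
```

```text
{'clock': 6.2, 'joint_pos': [-0.1816, -0.0299, -0.9683, 0.4269, 0.0392, -0.1392], 'tcp_pos': [0.3762, 0.025, 0.0024], 'orientation': [0.1043, 0.0191, 0.9944, 0.0029], 'wrist_force': [-0.5866, 0.5937, -0.2033], 'ft_torque': [-0.0223, 0.0899, 0.0011], 'finger_gap': 0.0253, 'grip_force': 0.0}
tool yaw -2.1381048132276987 fwd in tool (press dir) [-0.978 -0.003  0.207]
```

Request:
jog_arm:
  increments:
    - [[-0.0391,0,0.0083,0,0,0,180],[-0.0391,0,0.0083,0,0,0,180],[-0.0391,0,0.0083,0,0,0,180],[-0.0391,0,0.0083,0,0,0,180],[-0.0391,0,0.0083,0,0,0,180],[-0.0391,0,0.0083,0,0,0,180]]

```text
clock: 6.8
tcp_pos: [0.4372, 0.0228, 0.0024]
orientation: [0.104, 0.019, 0.994, 0.003]
wrist_force: [-0.5, -0.3, -0.3]
finger_gap: 0.0252
grip_force: 0.0
```

Run:
```python
from h import *
s=st(); c=cams.read_camera('wrist'); t=cams.read_camera('top')
for cam,C in(('wrist',c),('top',t)):
  for d in spotter.cut_out('well_plate',cam)[:1]:
    r=np.uint8(d['region']); cs,_=cv2.findContours(r,0,2); k=max(cs,key=cv2.contourArea)
    W=np.float32([onz(C,p[0],.009,s if cam=='wrist' else None)[:2] for p in k]); print(cam,d['conf'],cv2.minAreaRect(W*1000))
im=np.hstack([c['pixels'][200:420,180:400],t['pixels'][160:280,220:340].repeat(2,0).repeat(2,1)[:220]])
cv2.imwrite('pics/m3.png',cv2.resize(im[:,:,::-1],None,fx=1.7,fy=1.7))
```

```text
{'clock': 6.8, 'joint_pos': [-0.1573, 0.0869, -0.8456, 0.4319, 0.0342, -0.1155], 'tcp_pos': [0.4372, 0.0228, 0.0024], 'orientation': [0.1044, 0.019, 0.9944, 0.0029], 'wrist_force': [-0.5484, -0.3218, -0.2597], 'ft_torque': [0.0205, 0.1484, -0.0206], 'finger_gap': 0.0252, 'grip_force': 0.0}
top 0.78 ((463.855224609375, 31.166278839111328), (46.124691009521484, 57.60220718383789), 8.843437194824219)
```

View pics/m3.png

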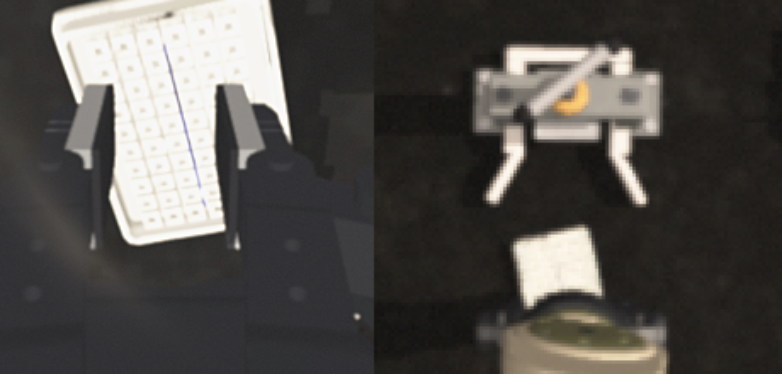

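The wrist crop (left) shows the fingers hovering over the plate, with its rear end visible behind them. The top crop shows the plate unmoved. Partly open tips sit higher than the TCP, so I'll back off, shut the fingers and feel for the bench.

Request:
jog_arm:
  increments:
    - [[-0.012,0,-0.06,0,0,0,180],[0.08,0,-0.017,0,0,0,255],[0.08,0,-0.017,0,0,0,255],[0.08,0,-0.017,0,0,0,255],[0.012,0,0.045,0,0,0,255],[0,0,0,0,0,0,255]]

```text
clock: 7.6
tcp_pos: [0.3719, 0.0254, 0.0052]
orientation: [0.103, 0.019, 0.994, 0.003]
wrist_force: [-0.2, -0.4, -0.3]
finger_gap: 0.0002
grip_force: 0.0
```

Request:
jog_arm:
  increments:
    - [[0.0012,0,0.006,0,0,0,255],[0,0,0,0,0,0,255]]

```text
clock: 7.8
tcp_pos: [0.3746, 0.025, 0.0049]
orientation: [0.105, 0.019, 0.994, 0.003]
wrist_force: [-0.6, -0.6, 0.1]
finger_gap: -0.0003
grip_force: 0.0
```

Request:
jog_arm:
  increments:
    - [[0.0012,0,0.006,0,0,0,255],[0,0,0,0,0,0,255]]

```text
clock: 8.0
tcp_pos: [0.3744, 0.0251, 0.0031]
orientation: [0.104, 0.019, 0.994, 0.003]
wrist_force: [0.2, 1.0, -0.1]
finger_gap: 0.0001
grip_force: 0.0
```

Request:
jog_arm:
  increments:
    - [[0.0008,0,0.004,0,0,0,255],[0,0,0,0,0,0,255]]

```text
clock: 8.2
tcp_pos: [0.3742, 0.0251, 0.002]
orientation: [0.104, 0.019, 0.994, 0.003]
wrist_force: [-1.1, -0.8, -0.2]
finger_gap: 0.0
grip_force: 0.0
```

Run:
```python
from h import *
s=st(); c=cams.read_camera('wrist'); save(c,'w4.png',(130,160,430,420),2)
for d in spotter.cut_out('well_plate','wrist')[:1]:
    r=np.uint8(d['region']); cs,_=cv2.findContours(r,0,2); k=max(cs,key=cv2.contourArea)
    W=np.float32([onz(c,p[0],.009,s)[:2] for p in k]); print(d['conf'],cv2.minAreaRect(W*1000),W.min(0))
```

```text
{'clock': 8.2, 'joint_pos': [-0.1826, -0.0333, -0.9728, 0.4258, 0.0394, -0.1402], 'tcp_pos': [0.3742, 0.0251, 0.002], 'orientation': [0.1044, 0.019, 0.9944, 0.0029], 'wrist_force': [-1.069, -0.786, -0.1745], 'ft_torque': [0.0093, 0.1929, -0.0469], 'finger_gap': 0.0, 'grip_force': 0.0}
0.54 ((441.6412353515625, 22.461488723754883), (6.895824909210205, 19.724153518676758), 88.16026306152344) [0.43182424 0.01875672]
```

View pics/w4.png

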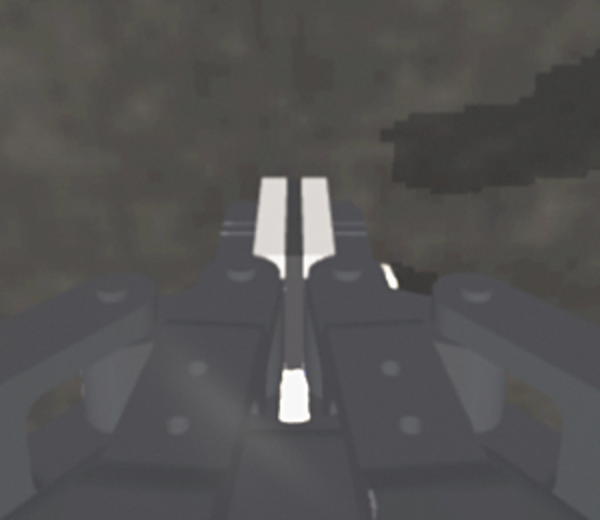

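The closed fingers are behind the plate: its left rear corner peeks out at crop (388, 275), and it shows through the slot at (293, 395). I'll keep lowering to touch.

Request:
jog_arm:
  increments:
    - [[0.0008,0,0.004,0,0,0,255],[0,0,0,0,0,0,255]]

```text
clock: 8.5
tcp_pos: [0.3741, 0.0251, 0.001]
orientation: [0.104, 0.019, 0.994, 0.003]
wrist_force: [-0.4, -0.2, -0.6]
finger_gap: 0.0003
grip_force: 0.0
```

Request:
jog_arm:
  increments:
    - [[0.0006,0,0.003,0,0,0,255],[0,0,0,0,0,0,255]]

```text
clock: 8.7
tcp_pos: [0.3741, 0.0251, 0.0002]
orientation: [0.104, 0.019, 0.994, 0.003]
wrist_force: [0.1, 0.1, 0.1]
finger_gap: 0.0001
grip_force: 0.0
```

Request:
jog_arm:
  increments:
    - [[0.0006,0,0.003,0,0,0,255],[0,0,0,0,0,0,255]]

```text
clock: 8.9
tcp_pos: [0.3742, 0.0251, -0.0005]
orientation: [0.104, 0.019, 0.994, 0.003]
wrist_force: [1.0, 0.4, -0.1]
finger_gap: -0.0003
grip_force: 0.0
```

Request:
jog_arm:
  increments:
    - [[0.0008,0,0.004,0,0,0,255],[0,0,0,0,0,0,255]]

```text
clock: 9.1
tcp_pos: [0.3741, 0.0252, -0.0016]
orientation: [0.104, 0.019, 0.994, 0.003]
wrist_force: [-0.4, 1.1, -0.3]
finger_gap: -0.0003
grip_force: 0.0
```

Request:
jog_arm:
  increments:
    - [[0.0008,0,0.004,0,0,0,255],[0,0,0,0,0,0,255]]

```text
clock: 9.3
tcp_pos: [0.3741, 0.0252, -0.0026]
orientation: [0.104, 0.019, 0.994, 0.003]
wrist_force: [0.5, 0.6, 0.4]
finger_gap: 0.0
grip_force: 0.0
```

Request:
jog_arm:
  increments:
    - [[0.0008,0,0.004,0,0,0,255],[0,0,0,0,0,0,255]]

```text
clock: 9.5
tcp_pos: [0.3742, 0.0252, -0.0036]
orientation: [0.104, 0.019, 0.994, 0.003]
wrist_force: [0.3, 0.0, 0.2]
finger_gap: -0.0004
grip_force: 0.0
```

Request:
jog_arm:
  increments:
    - [[0.0008,0,0.004,0,0,0,255],[0,0,0,0,0,0,255]]

```text
clock: 9.7
tcp_pos: [0.3741, 0.0252, -0.0047]
orientation: [0.104, 0.019, 0.994, 0.003]
wrist_force: [-0.9, -0.1, -0.2]
finger_gap: 0.0004
grip_force: 0.0
```

Request:
jog_arm:
  increments:
    - [[0.0008,0,0.004,0,0,0,255],[0,0,0,0,0,0,255]]

```text
clock: 9.9
tcp_pos: [0.3742, 0.0252, -0.0057]
orientation: [0.104, 0.019, 0.994, 0.003]
wrist_force: [-0.8, 0.3, 0.2]
finger_gap: -0.0002
grip_force: 0.0
```

Run:
```python
from h import *
s=st(); c=cams.read_camera('wrist')
t={'tcp_pos':[0.3703,0.0261,0.2407],'orientation':[0.0004,-0.0035,1,-0.0001]}
print('edge x',onz(c,(280,115),0,t))
# image of TCP and bench point below, visible finger rear tips (crop->full)
for uv in [(130+258/2,160+255/2),(130+330/2,160+255/2),(130+262/2,160+178/2)]:
    p,v=ray(c,uv,s); print(uv,(q2R(s['orientation']).T@(p-s['tcp_pos'])).round(4),(q2R(s['orientation']).T@v).round(3))
```

```text
{'clock': 9.9, 'joint_pos': [-0.1823, -0.017, -0.9845, 0.3979, 0.0393, -0.1399], 'tcp_pos': [0.3742, 0.0252, -0.0057], 'orientation': [0.1043, 0.0191, 0.9944, 0.0029], 'wrist_force': [-0.8299, 0.3366, 0.2092], 'ft_torque': [0.0236, 0.1681, -0.0381], 'finger_gap': -0.0002, 'grip_force': 0.0}
edge x [0.30979444 0.02983916 0.        ]
(259.0, 287.5) [ 0.0676  0.0007 -0.1642] [-0.47  -0.049  0.881]
(295.0, 287.5) [ 0.0676  0.0007 -0.1642] [-0.47   0.049  0.881]
(261.0, 249.0) [ 0.0676  0.0007 -0.1642] [-0.375 -0.044  0.926]
```

Request:
jog_arm:
  increments:
    - [[0.001,0,0.005,0,0,0,255],[0,0,0,0,0,0,255]]

```text
clock: 10.15
tcp_pos: [0.3742, 0.0252, -0.007]
orientation: [0.104, 0.019, 0.994, 0.003]
wrist_force: [-0.0, -1.2, -0.2]
finger_gap: 0.0002
grip_force: 0.0
```

Request:
jog_arm:
  increments:
    - [[0.001,0,0.005,0,0,0,255],[0,0,0,0,0,0,255]]

```text
clock: 10.35
tcp_pos: [0.3742, 0.0252, -0.0083]
orientation: [0.104, 0.019, 0.994, 0.003]
wrist_force: [-0.4, 0.5, -0.8]
finger_gap: -0.0
grip_force: 0.0
```

Request:
jog_arm:
  increments:
    - [[0.001,0,0.005,0,0,0,255],[0,0,0,0,0,0,255]]

```text
clock: 10.55
tcp_pos: [0.3742, 0.0253, -0.0095]
orientation: [0.104, 0.019, 0.994, 0.003]
wrist_force: [0.3, -0.0, -0.2]
finger_gap: 0.0002
grip_force: 0.0
```

Request:
jog_arm:
  increments:
    - [[0.001,0,0.006,0,0,0,255],[0,0,0,0,0,0,255]]

```text
clock: 10.75
tcp_pos: [0.3742, 0.0252, -0.0111]
orientation: [0.104, 0.019, 0.994, 0.003]
wrist_force: [0.1, -0.0, -0.2]
finger_gap: -0.0001
grip_force: 0.0
```

Run:
```python
from h import *
s=st(); print(s['tau'].round(2) if hasattr(s['tau'],'round') else s['tau'])
c=cams.read_camera('scene')
Rm,p=campose(c); out=[]
for P in (s['tcp_pos'],np.array(s['tcp_pos'])-q2R(s['orientation'])[:,2]*.03):
    q=Rm.T@(np.array(P)-p); u=q[:2]/q[2]; u=u*(1+c['k1']*u@u); out.append((u[0]*c['fx']+c['cx'],u[1]*c['fy']+c['cy']))
print(np.round(out,1))
x,y=map(int,out[0]); im=cv2.cvtColor(c['pixels'],cv2.COLOR_RGB2BGR)[y-70:y+50,x-80:x+80].copy()
im=cv2.resize(im,None,fx=5,fy=5,interpolation=cv2.INTER_CUBIC)
for o,col in zip(out,((0,0,255),(0,255,0))): cv2.circle(im,(int((o[0]-x+80)*5),int((o[1]-y+70)*5)),4,col,1)
cv2.imwrite('pics/s5.png',im)
```

```text
{'clock': 10.75, 'joint_pos': [-0.1821, -0.005, -0.9923, 0.3781, 0.0393, -0.1397], 'tcp_pos': [0.3742, 0.0252, -0.0111], 'orientation': [0.1043, 0.0191, 0.9944, 0.0029], 'wrist_force': [0.0514, -0.0138, -0.1567], 'ft_torque': [-0.0174, 0.2362, 0.003], 'finger_gap': -0.0001, 'grip_force': 0.0}
[-2.000e-02 -2.154e+01  2.191e+01 -2.080e+00  1.300e-01  0.000e+00]
[[315.1 286.8]
 [317.6 279.1]]
```

View pics/s5.png

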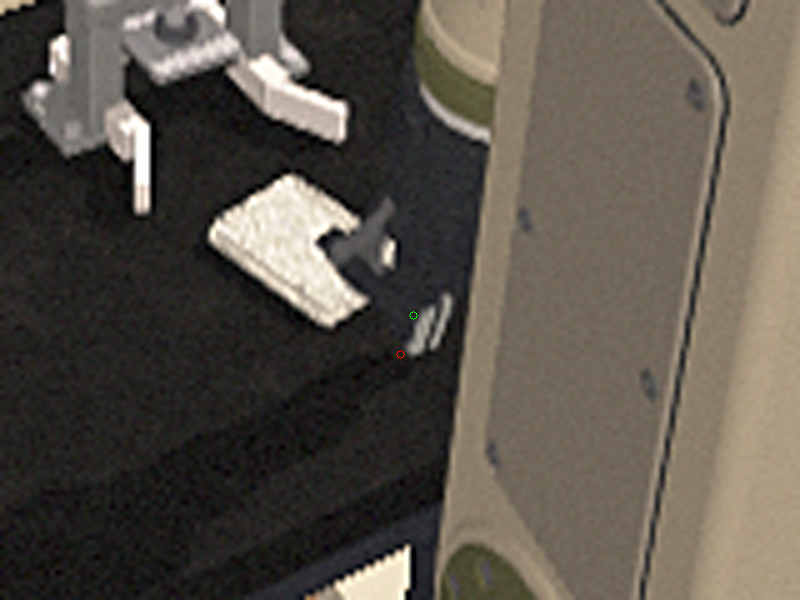

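Run:
```python
from h import *
s=env.get_state(); S=cams.read_camera('scene'); W=cams.read_camera('wrist')
Rt=q2R(s['orientation']); P=np.array(s['tcp_pos'])
for uvs,uvw in [((317.2,286.8),(294,249)),((321.,286),(261,249))]:
    a,b=ray(S,uvs),ray(W,uvw,s); X=tri(a,b); res=[np.linalg.norm(np.cross(X-p,v)) for p,v in(a,b)]
    print('world',X.round(4),'tool',(Rt.T@(X-P)).round(4),'res',np.round(res,4))
```

```text
world [0.3589 0.0333 0.0077] tool [ 0.0115  0.0076 -0.0215] res [0.0016 0.0016]
world [ 0.3635  0.0186 -0.0007] tool [ 0.0081 -0.0069 -0.0123] res [0.0019 0.0019]
```

The scene crop shows the light finger faces at (430, 322) with their lower ends near the bench, and the plate ahead at (300, 250) still untouched. The tips therefore end well behind the nominal TCP, so I'll keep lowering in small steps.

Request:
jog_arm:
  increments:
    - [[0.001,0,0.005,0,0,0,255],[0,0,0,0,0,0,255]]

```text
clock: 11.1
tcp_pos: [0.3743, 0.0252, -0.0123]
orientation: [0.104, 0.019, 0.994, 0.003]
wrist_force: [0.2, 0.3, -0.5]
finger_gap: 0.0002
grip_force: 0.0
```

Request:
jog_arm:
  increments:
    - [[0.001,0,0.005,0,0,0,255],[0,0,0,0,0,0,255]]

```text
clock: 11.3
tcp_pos: [0.3743, 0.0253, -0.0136]
orientation: [0.104, 0.019, 0.994, 0.003]
wrist_force: [-0.2, -0.3, -0.2]
finger_gap: -0.0001
grip_force: 0.0
```

Request:
jog_arm:
  increments:
    - [[0.001,0,0.005,0,0,0,255],[0,0,0,0,0,0,255]]

```text
clock: 11.5
tcp_pos: [0.3743, 0.0253, -0.0149]
orientation: [0.104, 0.019, 0.994, 0.003]
wrist_force: [0.9, 0.3, -0.4]
finger_gap: 0.0002
grip_force: 0.0
```

Request:
jog_arm:
  increments:
    - [[0.001,0,0.005,0,0,0,255],[0,0,0,0,0,0,255]]

```text
clock: 11.7
tcp_pos: [0.3744, 0.0253, -0.0161]
orientation: [0.104, 0.019, 0.994, 0.003]
wrist_force: [0.0, 0.3, -0.0]
finger_gap: -0.0001
grip_force: 0.0
```

Request:
jog_arm:
  increments:
    - [[0.001,0,0.005,0,0,0,255],[0,0,0,0,0,0,255]]

```text
clock: 11.9
tcp_pos: [0.3743, 0.0253, -0.0174]
orientation: [0.104, 0.019, 0.994, 0.003]
wrist_force: [0.3, 0.7, 0.3]
finger_gap: -0.0002
grip_force: 0.0
```

Request:
jog_arm:
  increments:
    - [[0.001,0,0.005,0,0,0,255],[0,0,0,0,0,0,255]]

```text
clock: 12.1
tcp_pos: [0.3744, 0.0253, -0.0187]
orientation: [0.104, 0.019, 0.994, 0.003]
wrist_force: [-0.6, -0.2, -0.3]
finger_gap: -0.0003
grip_force: 0.0
```

Request:
jog_arm:
  increments:
    - [[0.001,0,0.005,0,0,0,255],[0,0,0,0,0,0,255]]

```text
clock: 12.3
tcp_pos: [0.3746, 0.0253, -0.0192]
orientation: [0.105, 0.019, 0.994, 0.003]
wrist_force: [-5.7, 1.0, 16.4]
finger_gap: 0.0001
grip_force: 8.1
```

Request:
jog_arm:
  increments:
    - [[0.001,0,0.005,0,0,0,255],[0,0,0,0,0,0,255]]

```text
clock: 12.5
tcp_pos: [0.3747, 0.0253, -0.0196]
orientation: [0.105, 0.019, 0.994, 0.003]
wrist_force: [-14.8, 1.5, 38.6]
finger_gap: 0.0
grip_force: 19.2
```

Contact came at reported z ≈ −0.0188, so the real fingertips end about 21 mm short of the reported TCP. I'll use that offset from here. Now I'll raise about 0.6 mm clear and push.

Request:
jog_arm:
  increments:
    - [[-0.0024,0,-0.012,0,0,0,255],[-0.0391,0,0.0083,0,0,0,255],[-0.0391,0,0.0083,0,0,0,255],[-0.0391,0,0.0083,0,0,0,255],[-0.0391,0,0.0083,0,0,0,255],[-0.0391,0,0.0083,0,0,0,255]]

```text
clock: 13.1
tcp_pos: [0.4251, 0.0234, -0.0185]
orientation: [0.104, 0.019, 0.994, 0.003]
wrist_force: [-0.7, -0.6, 0.5]
finger_gap: -0.0001
grip_force: 0.5
```

Run:
```python
from h import *
s=st(); t=cams.read_camera('top')
for d in spotter.cut_out('well_plate','top')[:1]:
    k=max(cv2.findContours(np.uint8(d['region']),0,2)[0],key=cv2.contourArea)
    W=np.float32([onz(t,p[0],.009)[:2] for p in k]); b=cv2.minAreaRect(W*1000); print(d['conf'],b,'max x',W.max(0),'min',W.min(0))
    n=W[W[:,0]>W[:,0].max()-.03]; print('front y',n[:,1].min(),n[:,1].max())
```

```text
{'clock': 13.1, 'joint_pos': [-0.1608, 0.1061, -0.8977, 0.3616, 0.0349, -0.1189], 'tcp_pos': [0.4251, 0.0234, -0.0185], 'orientation': [0.1039, 0.0191, 0.9944, 0.0029], 'wrist_force': [-0.6972, -0.5899, 0.521], 'ft_torque': [-0.0156, 0.3237, 0.0436], 'finger_gap': -0.0001, 'grip_force': 0.5282}
0.93 ((471.32244873046875, 25.890121459960938), (83.87403869628906, 59.113746643066406), 9.79196548461914) max x [0.5154099  0.05962844] min [ 0.4271374  -0.00707059]
front y -0.00042316978 0.05962844
```

Request:
jog_arm:
  increments:
    - [[0.02,0,-0.0042,0,0,0,255],[0,0.044,0,0,0,0,255],[-0.0391,0,0.0083,0,0,0,255],[-0.0391,0,0.0083,0,0,0,255],[-0.0235,0,0.005,0,0,0,255]]

```text
clock: 13.7
tcp_pos: [0.4471, 0.0334, -0.0176]
orientation: [0.105, 0.019, 0.994, 0.003]
wrist_force: [1.7, -0.6, -0.5]
finger_gap: -0.0
grip_force: 0.2
```

```bash
cat >> h.py <<'E'
def plate():
    t=cams.read_camera('top')
    for d in spotter.cut_out('well_plate','top')[:1]:
        k=max(cv2.findContours(np.uint8(d['region']),0,2)[0],key=cv2.contourArea)
        W=np.float32([onz(t,p[0],.009)[:2] for p in k]); print(d['conf'],cv2.minAreaRect(W*1000),'max',W.max(0),'min',W.min(0))
E
python3 - <<'E'
from h import *
s=st(); plate()
E
```

```text
{'clock': 13.7, 'joint_pos': [-0.1249, 0.1422, -0.8508, 0.3689, 0.0275, -0.0838], 'tcp_pos': [0.4471, 0.0334, -0.0176], 'orientation': [0.1051, 0.019, 0.9943, 0.0027], 'wrist_force': [1.7044, -0.6128, -0.5454], 'ft_torque': [0.0574, 0.2286, 0.0094], 'finger_gap': -0.0, 'grip_force': 0.1752}
0.75 ((494.1591491699219, 22.00149154663086), (82.65865325927734, 58.8850212097168), 5.5716872215271) max [0.5363694  0.05376388] min [ 0.45267883 -0.01019895]
```

Request:
jog_arm:
  increments:
    - [[-0.0385,0,0.0105,0,0,0,255],[-0.0391,0,0.0083,0,0,0,255],[-0.0235,0,0.005,0,0,0,255],[0,0,0,0,0,0,255]]

```text
clock: 14.2
tcp_pos: [0.4617, 0.0332, -0.02]
orientation: [0.096, 0.019, 0.995, 0.003]
wrist_force: [-36.1, -1.2, 50.5]
finger_gap: -0.0003
grip_force: 25.4
```

Run:
```python
from h import *
s=st(); plate()
```

```text
{'clock': 14.2, 'joint_pos': [-0.1188, 0.1817, -0.8015, 0.3967, 0.024, -0.078], 'tcp_pos': [0.4617, 0.0332, -0.02], 'orientation': [0.096, 0.0192, 0.9952, 0.0025], 'wrist_force': [-36.0989, -1.176, 50.5166], 'ft_torque': [-0.1252, 5.8627, -0.0252], 'finger_gap': -0.0003, 'grip_force': 25.4091}
0.59 ((507.7144470214844, 18.325157165527344), (81.37421417236328, 58.50046920776367), 0.9200393557548523) max [0.5479781  0.04801447] min [ 0.4674396  -0.01115681]
```

Request:
jog_arm:
  increments:
    - [[-0.002,0,-0.01,0,0,0,255],[0,0,0,0,0,0,255]]

```text
clock: 14.5
tcp_pos: [0.472, 0.0325, -0.0155]
orientation: [0.105, 0.019, 0.994, 0.003]
wrist_force: [0.2, 0.6, -0.6]
finger_gap: -0.0003
grip_force: 0.2
```

Run:
```python
from h import *
s=st(); plate()
```

```text
{'clock': 14.5, 'joint_pos': [-0.1192, 0.1802, -0.7934, 0.3885, 0.0264, -0.078], 'tcp_pos': [0.472, 0.0325, -0.0155], 'orientation': [0.1049, 0.0191, 0.9943, 0.0028], 'wrist_force': [0.1503, 0.5781, -0.5605], 'ft_torque': [-0.0092, 0.3176, 0.0069], 'finger_gap': -0.0003, 'grip_force': 0.204}
0.7 ((516.9697265625, 18.376422882080078), (60.5950927734375, 81.6964111328125), 88.0920181274414) max [0.5583581 0.0482296] min [ 0.47535136 -0.01309033]
```

Request:
jog_arm:
  increments:
    - [[0.0117,0,-0.0025,0,0,0,255],[0,-0.05,0,0,0,0,255],[0.0015,0,0.007,0,0,0,255],[-0.0391,0,0.0083,0,0,0,255],[-0.0391,0,0.0083,0,0,0,255],[0,0,0,0,0,0,255]]

```text
clock: 15.2
tcp_pos: [0.4912, 0.0194, -0.0172]
orientation: [0.106, 0.019, 0.994, 0.003]
wrist_force: [0.9, -0.6, 1.0]
finger_gap: -0.0001
grip_force: 0.0
```

Request:
jog_arm:
  increments:
    - [[-0.0391,0,0.0083,0,0,0,255],[-0.0391,0,0.0083,0,0,0,255],[0,0,0,0,0,0,255]]

```text
clock: 15.5
tcp_pos: [0.5107, 0.0186, -0.0173]
orientation: [0.106, 0.019, 0.994, 0.003]
wrist_force: [0.1, -0.7, 0.2]
finger_gap: -0.0001
grip_force: 0.0
```

Run:
```python
from h import *
s=st(); plate()
```

```text
{'clock': 15.5, 'joint_pos': [-0.1405, 0.244, -0.7116, 0.4054, 0.0308, -0.099], 'tcp_pos': [0.5107, 0.0186, -0.0173], 'orientation': [0.1058, 0.019, 0.9942, 0.0027], 'wrist_force': [0.1248, -0.6571, 0.1794], 'ft_torque': [-0.0011, 0.1624, 0.0065], 'finger_gap': -0.0001, 'grip_force': 0.0}
0.81 ((545.9559936523438, 15.663253784179688), (53.10587692260742, 65.25678253173828), 1.4820045232772827) max [0.57307506 0.04801447] min [ 0.51874983 -0.01635146]
```

Request:
jog_arm:
  increments:
    - [[-0.0313,0,0.0066,0,0,0,255],[-0.0313,0,0.0066,0,0,0,255],[0,0,0,0,0,0,255]]

```text
clock: 15.9
tcp_pos: [0.5261, 0.018, -0.0173]
orientation: [0.106, 0.019, 0.994, 0.003]
wrist_force: [-0.1, -0.8, -0.3]
finger_gap: -0.0001
grip_force: 0.0
```

Request:
jog_arm:
  increments:
    - [[-0.0117,0,0.0025,0,0,0,255],[0,0,0,0,0,0,255]]

```text
clock: 16.1
tcp_pos: [0.5273, 0.0181, -0.0179]
orientation: [0.104, 0.019, 0.994, 0.003]
wrist_force: [-0.2, -0.5, -0.3]
finger_gap: -0.0002
grip_force: 0.0
```

Request:
jog_arm:
  increments:
    - [[-0.0078,0,0.0017,0,0,0,255],[0,0,0,0,0,0,255]]

```text
clock: 16.3
tcp_pos: [0.529, 0.018, -0.0179]
orientation: [0.104, 0.019, 0.994, 0.003]
wrist_force: [-1.1, -0.1, 0.4]
finger_gap: -0.0
grip_force: 0.1
```

Request:
jog_arm:
  increments:
    - [[-0.0117,0,0.0022,0,0,0,255],[0,0,0,0,0,0,255]]

```text
clock: 16.5
tcp_pos: [0.5325, 0.0179, -0.0177]
orientation: [0.105, 0.019, 0.994, 0.003]
wrist_force: [-0.5, -0.5, 0.1]
finger_gap: -0.0003
grip_force: 0.1
```

Request:
jog_arm:
  increments:
    - [[-0.0078,0,0.0015,0,0,0,255],[0,0,0,0,0,0,255]]

```text
clock: 16.7
tcp_pos: [0.5336, 0.0179, -0.0179]
orientation: [0.104, 0.019, 0.994, 0.003]
wrist_force: [-2.3, 1.3, 0.9]
finger_gap: -0.0003
grip_force: 1.0
```

Request:
jog_arm:
  increments:
    - [[-0.0078,0,0.0015,0,0,0,255],[0,0,0,0,0,0,255]]

```text
clock: 16.9
tcp_pos: [0.5338, 0.018, -0.0185]
orientation: [0.102, 0.019, 0.995, 0.003]
wrist_force: [-6.5, -0.2, 4.7]
finger_gap: 0.0001
grip_force: 3.4
```

Request:
jog_arm:
  increments:
    - [[-0.008,0,-0.001,0,0,0,255],[0,0,0,0,0,0,255]]

```text
clock: 17.1
tcp_pos: [0.5338, 0.018, -0.0185]
orientation: [0.101, 0.019, 0.995, 0.003]
wrist_force: [-10.4, -0.1, 7.0]
finger_gap: 0.0
grip_force: 5.1
```

Run:
```python
from h import *
s=st(); plate()
for n in('top','scene'):
  c=cams.read_camera(n)
  for t in('press_stop','well_plate','press','t_grip'): print(n,t,[(np.round(d['uv'],1).tolist(),round(d['conf'],2),onz(c,d['uv'],.15 if t=='t_grip' else 0).round(4)[:2]) for d in spotter.landmark_of(t,n)[:1]])
```

```text
{'clock': 17.1, 'joint_pos': [-0.1341, 0.2876, -0.6479, 0.435, 0.0287, -0.0927], 'tcp_pos': [0.5338, 0.018, -0.0185], 'orientation': [0.1009, 0.0192, 0.9947, 0.0029], 'wrist_force': [-10.3683, -0.0664, 6.99], 'ft_torque': [-0.041, 1.909, -0.0541], 'finger_gap': 0.0, 'grip_force': 5.1037}
0.54 ((559.5344848632812, 31.519268035888672), (31.65740203857422, 13.290976524353027), 88.30055236816406) max [0.5665682  0.04743918] min [0.5529698  0.01573704]
top press_stop [([277.0, 177.3], 0.8, array([0.6256, 0.0163]))]
top well_plate [([275.6, 194.8], 0.67, array([0.5784, 0.0215]))]
top press [([270.0, 189.2], 0.98, array([0.5939, 0.0359]))]
top t_grip [([274.9, 180.3], 0.68, array([0.5906, 0.0227]))]
scene press_stop [([267.0, 235.5], 0.45, array([0.5822, 0.028 ]))]
scene well_plate [([269.9, 235.8], 0.52, array([0.5773, 0.0222]))]
scene press [([264.3, 232.7], 0.56, array([0.5958, 0.0279]))]
scene t_grip [([272.0, 184.1], 0.5, array([0.5866, 0.0129]))]
```

Request:
jog_arm:
  increments:
    - [[-0.0137,0,0.0,0,0,0,255],[0,0,0,0,0,0,255]]

```text
clock: 17.9
tcp_pos: [0.5338, 0.0181, -0.0187]
orientation: [0.098, 0.019, 0.995, 0.003]
wrist_force: [-18.2, -1.2, 13.5]
finger_gap: -0.0
grip_force: 9.1
```

Request:
jog_arm:
  increments:
    - [[-0.0137,0,0.0,0,0,0,255],[0,0,0,0,0,0,255],[0,0,0,0,0,0,255]]

```text
clock: 18.2
tcp_pos: [0.5339, 0.0182, -0.0191]
orientation: [0.095, 0.019, 0.995, 0.003]
wrist_force: [-24.0, -0.8, 16.7]
finger_gap: 0.0
grip_force: 13.9
```

Request:
jog_arm:
  increments:
    - [[0.04,0,-0.016,0,0,0,255],[0.098,0,-0.04,0,0,0,255],[0.098,0,-0.06,0,0,0,255],[0,0,-0.12,0,0,0,0]]

```text
clock: 18.6
tcp_pos: [0.4685, 0.0205, 0.0269]
orientation: [0.1, 0.019, 0.995, 0.003]
wrist_force: [-0.8, 0.3, -0.4]
finger_gap: 0.0132
grip_force: 0.0
```

Run:
```python
from h import *
s=st(); plan([.47,.018,.27],down(np.pi),8,0)
plan([.54,.018,.27],down(np.pi),3,0,s={'tcp_pos':[.47,.018,.27],'orientation':[0,0,1,0]})
```

```text
{'clock': 18.6, 'joint_pos': [-0.1507, 0.1082, -0.7367, 0.5279, 0.0328, -0.109], 'tcp_pos': [0.4685, 0.0205, 0.0269], 'orientation': [0.1001, 0.0191, 0.9948, 0.0034], 'wrist_force': [-0.7933, 0.3227, -0.3775], 'ft_torque': [0.0728, 0.1729, -0.0316], 'finger_gap': 0.0132, 'grip_force': 0.0}
[[-0.025, 0.0, -0.119, 0.0003, 0.008, -0.0015, 0.0], [-0.022, -0.0, -0.12, 0.0003, 0.008, -0.0015, 0.0], [-0.019, -0.0, -0.12, 0.0003, 0.008, -0.0015, 0.0], [-0.016, -0.001, -0.12, 0.0003, 0.008, -0.0015, 0.0], [-0.013, -0.001, -0.121, 0.0003, 0.008, -0.0015, 0.0], [-0.01, -0.001, -0.121, 0.0003, 0.008, -0.0015, 0.0], [-0.006, -0.001, -0.121, 0.0003, 0.008, -0.0015, 0.0], [-0.004, -0.001, -0.122, 0.0003, 0.008, -0.0015, 0.0]] max step mm 30.39005963427745 deg 1.4629767218775866
[[-0.093, 0.0, 0.0, 0.0, 0.0, 0.0, 0.0], [-0.094, 0.0, 0.0, 0.0, 0.0, 0.0, 0.0], [-0.093, 0.0, 0.0, 0.0, 0.0, 0.0, 0.0]] max step mm 23.333333333333353 deg 2.3389030995116253e-15
```

Request:
jog_arm:
  increments:
    - [[-0.025,0,-0.119,0.0003,0.008,-0.0015,0],[-0.022,0,-0.12,0.0003,0.008,-0.0015,0],[-0.019,0,-0.12,0.0003,0.008,-0.0015,0],[-0.016,-0.001,-0.12,0.0003,0.008,-0.0015,0],[-0.013,-0.001,-0.121,0.0003,0.008,-0.0015,0],[-0.01,-0.001,-0.121,0.0003,0.008,-0.0015,0],[-0.006,-0.001,-0.121,0.0003,0.008,-0.0015,0],[-0.004,-0.001,-0.122,0.0003,0.008,-0.0015,0],[-0.093,0,0,0,0,0,0],[-0.093,0,0,0,0,0,0],[-0.093,0,0,0,0,0,0],[0,0,0,0,0,0,0]]

```text
clock: 19.8
tcp_pos: [0.5468, 0.017, 0.2729]
orientation: [0.005, 0.0, 1.0, -0.001]
wrist_force: [-0.7, -0.6, 0.2]
finger_gap: 0.0855
grip_force: 0.0
```

Run:
```python
from h import *
s=st(); c=cams.read_camera('wrist'); save(c,'w6.png')
for t,z in {'t_grip':.15,'well_plate':0,'press_stop':0,'press':0}.items():
    print(t,[(np.round(d['uv'],1).tolist(),round(d['conf'],2),onz(c,d['uv'],z,s).round(4)[:2]) for d in spotter.landmark_of(t,'wrist')[:2]])
for t,z in(('t_grip',.15),('well_plate',.009)):
  for d in spotter.cut_out(t,'wrist')[:1]:
    k=max(cv2.findContours(np.uint8(d['region']),0,2)[0],key=cv2.contourArea)
    W=np.float32([onz(c,p[0],z,s)[:2] for p in k]); print(t,d['conf'],cv2.boxPoints(cv2.minAreaRect(np.float32(k))).round().tolist(),cv2.minAreaRect(W*1000),W.min(0))
    print(cv2.boxPoints(cv2.minAreaRect(W*1000)).round(1).tolist())
```

```text
{'clock': 19.8, 'joint_pos': [-0.1151, 0.2398, 0.099, 1.4196, -0.0009, -0.1144], 'tcp_pos': [0.5468, 0.017, 0.2729], 'orientation': [0.0051, 0.0004, 1.0, -0.001], 'wrist_force': [-0.6584, -0.5723, 0.1517], 'ft_torque': [-0.0403, 0.0019, 0.0158], 'finger_gap': 0.0855, 'grip_force': 0.0}
t_grip [([280.6, 236.9], 0.56, array([0.5858, 0.0206])), ([42.9, 92.9], 0.37, array([ 0.4669, -0.1637]))]
well_plate [([277.5, 189.0], 0.83, array([0.579, 0.018]))]
press_stop [([277.8, 224.8], 0.58, array([0.6261, 0.0183]))]
press [([280.7, 192.7], 0.58, array([0.5837, 0.022 ]))]
t_grip 0.86 [[224.0, 249.0], [313.0, 186.0], [331.0, 212.0], [242.0, 274.0]] ((580.9100341796875, 16.95269012451172), (27.274641036987305, 93.48622131347656), 37.064674377441406) [ 0.55344    -0.01823589]
[[541.9000244140625, 46.0], [598.2000122070312, -28.600000381469727], [620.0, -12.100000381469727], [563.5999755859375, 62.5]]
well_plate 0.78 [[253.0, 194.0], [253.0, 155.0], [302.0, 155.0], [302.0, 194.0]] ((559.644287109375, 17.792367935180664), (58.61662673950195, 48.04405212402344), 88.82044219970703) [ 0.5353425  -0.01197918]
[[535.0, -11.0], [583.0999755859375, -12.0], [584.2999877929688, 46.599998474121094], [536.2000122070312, 47.599998474121094]]
```

View pics/w6.png

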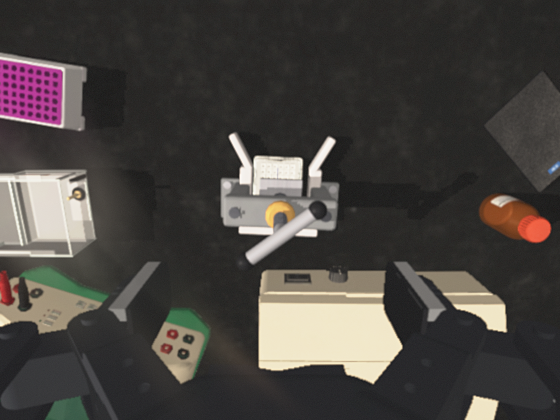

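The wrist view shows the plate in the channel with its rear edge at row ~156 and the stop bar at rows 229–236. The T-bar ends are at about (317, 209) and (250, 257), with the spindle running down to the brass nut at (281, 215). Next I'll measure edge profiles and the bar ends.

Run:
```python
from h import *
s=env.get_state(); c=cams.read_camera('wrist'); g=c['pixels'].astype(float).mean(2)
print('rear edge',g[148:164,262:298].mean(1).round().tolist())
for x in(296,302,308): print('stop col',x,g[222:242,x].round().tolist())
for r in(231,233,235): print('row',r,g[r,232:326:3].round().tolist())
for n,uv in(('b1',(317,209)),('b2',(250,257)),('mid',(283.5,233))):
    for z in(.145,.15,.155): print(n,z,onz(c,uv,z,s).round(4)[:2])
print('flare', [onz(c,u,.02,s).round(4)[:2] for u in((331,138),(235,134))])
for r in(155,156,157): print(r,onz(c,(280,r),.009,s).round(4)[0])
for r in(228,229,230,231): print(r,onz(c,(300,r),.022,s).round(4)[0])
```

```text
rear edge [42.0, 41.0, 41.0, 40.0, 40.0, 40.0, 39.0, 38.0, 38.0, 35.0, 37.0, 75.0, 151.0, 196.0, 195.0, 190.0]
stop col 296 [193.0, 202.0, 207.0, 211.0, 215.0, 217.0, 218.0, 216.0, 215.0, 208.0, 199.0, 188.0, 173.0, 155.0, 150.0, 165.0, 132.0, 74.0, 36.0, 38.0]
stop col 302 [215.0, 217.0, 217.0, 216.0, 211.0, 207.0, 197.0, 185.0, 170.0, 151.0, 147.0, 187.0, 233.0, 240.0, 242.0, 242.0, 206.0, 115.0, 49.0, 34.0]
stop col 308 [211.0, 205.0, 194.0, 180.0, 165.0, 147.0, 136.0, 147.0, 157.0, 151.0, 182.0, 234.0, 242.0, 240.0, 240.0, 241.0, 218.0, 133.0, 58.0, 34.0]
row 231 [36.0, 36.0, 149.0, 242.0, 240.0, 240.0, 241.0, 234.0, 237.0, 232.0, 234.0, 231.0, 230.0, 216.0, 151.0, 135.0, 127.0, 190.0, 208.0, 214.0, 218.0, 211.0, 196.0, 163.0, 139.0, 149.0, 154.0, 153.0, 156.0, 159.0, 161.0, 162.0]
row 233 [37.0, 37.0, 153.0, 239.0, 238.0, 239.0, 239.0, 239.0, 239.0, 239.0, 239.0, 240.0, 240.0, 241.0, 161.0, 143.0, 188.0, 206.0, 215.0, 218.0, 212.0, 198.0, 165.0, 155.0, 238.0, 236.0, 235.0, 235.0, 179.0, 100.0, 112.0, 99.0]
row 235 [38.0, 37.0, 115.0, 238.0, 240.0, 241.0, 242.0, 243.0, 242.0, 241.0, 241.0, 242.0, 242.0, 241.0, 154.0, 182.0, 206.0, 215.0, 217.0, 213.0, 198.0, 168.0, 155.0, 240.0, 240.0, 239.0, 240.0, 240.0, 174.0, 33.0, 33.0, 38.0]
b1 0.145 [0.5591 0.0519]
b1 0.15 [0.5577 0.0514]
b1 0.155 [0.5562 0.0508]
b2 0.145 [ 0.6031 -0.0059]
b2 0.15 [ 0.6009 -0.0055]
b2 0.155 [ 0.5987 -0.0051]
mid 0.145 [0.5807 0.0236]
mid 0.15 [0.5789 0.0235]
mid 0.155 [0.577  0.0234]
flare [array([0.5106, 0.08  ]), array([ 0.5058, -0.0301])]
155 0.5315
156 0.5327
157 0.5339
228 0.6191
229 0.6204
230 0.6217
231 0.623
```

Plate rear edge, stop and flare positions agree with the plate being home, and it took a solid 24 N reaction. The press axis is near (0.580, 0.022) with bar yaw about −53°. I'll plan the handle grasp, with wind-up room for clockwise turning.

Run:
```python
from h import *
# rotate +127 deg in two stages to fix the sense
s=env.get_state()
plan([.568,.020,.27],down(np.pi+np.radians(64)),8,0,s=s)
M=down(np.pi+np.radians(64)); q=R.from_matrix(M).as_quat()
plan([.580,.022,.24],down(np.pi+np.radians(127.2)),8,0,s={'tcp_pos':[.568,.020,.27],'orientation':[q[3],*q[:3]]})
```

```text
[[-0.012, 0.001, 0.002, -0.0003, 0.0003, -0.0445, 0.0], [-0.013, -0.0, 0.002, -0.0003, 0.0003, -0.0445, 0.0], [-0.012, -0.002, 0.002, -0.0003, 0.0003, -0.0445, 0.0], [-0.012, -0.004, 0.002, -0.0003, 0.0003, -0.0445, 0.0], [-0.011, -0.005, 0.002, -0.0003, 0.0003, -0.0445, 0.0], [-0.01, -0.007, 0.002, -0.0003, 0.0003, -0.0445, 0.0], [-0.009, -0.009, 0.002, -0.0003, 0.0003, -0.0445, 0.0], [-0.008, -0.009, 0.002, -0.0003, 0.0003, -0.0445, 0.0]] max step mm 3.1424059830106787 deg 8.00560845908713
[[-0.004, -0.005, 0.015, 0.0, 0.0, -0.0439, 0.0], [-0.002, -0.005, 0.015, 0.0, 0.0, -0.0439, 0.0], [-0.002, -0.006, 0.015, 0.0, 0.0, -0.0439, 0.0], [-0.002, -0.006, 0.015, 0.0, 0.0, -0.0439, 0.0], [0.0, -0.006, 0.015, 0.0, 0.0, -0.0439, 0.0], [0.0, -0.006, 0.015, 0.0, 0.0, -0.0439, 0.0], [0.002, -0.006, 0.015, 0.0, 0.0, -0.0439, 0.0], [0.002, -0.006, 0.015, 0.0, 0.0, -0.0439, 0.0]] max step mm 4.046603514059665 deg 7.900000000000007
```

Request:
jog_arm:
  increments:
    - [[-0.012,0.001,0.002,-0.0003,0.0003,-0.0445,0],[-0.013,0,0.002,-0.0003,0.0003,-0.0445,0],[-0.012,-0.002,0.002,-0.0003,0.0003,-0.0445,0],[-0.012,-0.004,0.002,-0.0003,0.0003,-0.0445,0],[-0.011,-0.005,0.002,-0.0003,0.0003,-0.0445,0],[-0.01,-0.007,0.002,-0.0003,0.0003,-0.0445,0],[-0.009,-0.009,0.002,-0.0003,0.0003,-0.0445,0],[-0.008,-0.009,0.002,-0.0003,0.0003,-0.0445,0],[-0.004,-0.005,0.015,0,0,-0.0439,0],[-0.002,-0.005,0.015,0,0,-0.0439,0],[-0.002,-0.006,0.015,0,0,-0.0439,0],[-0.002,-0.006,0.015,0,0,-0.0439,0],[0,-0.006,0.015,0,0,-0.0439,0],[0,-0.006,0.015,0,0,-0.0439,0],[0.002,-0.006,0.015,0,0,-0.0439,0],[0.002,-0.006,0.015,0,0,-0.0439,0],[0,0,0,0,0,0,0]]

```text
clock: 21.9
tcp_pos: [0.5799, 0.022, 0.2392]
orientation: [0.0, 0.896, -0.444, -0.001]
wrist_force: [0.4, -0.8, -0.5]
finger_gap: 0.0855
grip_force: 0.0
```

Run:
```python
from h import *
s=st(); c=cams.read_camera('wrist'); Rt=q2R(s['orientation'])
print('tool x yaw',np.degrees(np.arctan2(Rt[1,0],Rt[0,0])))
print([(d['uv'],d['conf'],onz(c,d['uv'],.15,s).round(4)) for d in spotter.landmark_of('t_grip','wrist')[:2]])
for d in spotter.cut_out('t_grip','wrist')[:1]:
    k=max(cv2.findContours(np.uint8(d['region']),0,2)[0],key=cv2.contourArea)
    b=cv2.minAreaRect(np.float32(k)); print(d['conf'],b)
    bp=cv2.boxPoints(b); P=[onz(c,p,.15,s) for p in bp]; print([(Rt.T@(p-s['tcp_pos'])).round(4).tolist() for p in P],np.mean(P,0).round(4))
plan([.580,.022,.112],down(np.pi+np.radians(127.2)),5,0)
save(c,'w7.png',(100,100,460,420),2)
```

```text
{'clock': 21.9, 'joint_pos': [-0.1005, 0.3205, 0.1263, 1.3789, 0.0002, -2.3219], 'tcp_pos': [0.5799, 0.022, 0.2392], 'orientation': [0.0003, 0.896, -0.444, -0.0011], 'wrist_force': [0.4044, -0.7532, -0.4708], 'ft_torque': [0.0533, 0.0313, 0.0183], 'finger_gap': 0.0855, 'grip_force': 0.0}
tool x yaw -52.72373073559418
[([272.9, 196.7], 0.69, array([0.5844, 0.0204, 0.15  ]))]
0.57 ((272.5, 195.0), (124.0, 21.0), 90.0)
[[0.0496, -0.0101, 0.0891], [0.0496, 0.0045, 0.0892], [-0.0432, 0.0047, 0.0893], [-0.0432, -0.0113, 0.0893]] [0.5841 0.0213 0.15  ]
[[-0.0, 0.0, 0.102, 0.0001, 0.0001, -0.0001, 0.0], [-0.0, 0.0, 0.103, 0.0001, 0.0001, -0.0001, 0.0], [-0.0, 0.0, 0.102, 0.0001, 0.0001, -0.0001, 0.0], [-0.0, 0.0, 0.102, 0.0001, 0.0001, -0.0001, 0.0], [-0.001, 0.0, 0.103, 0.0001, 0.0001, -0.0001, 0.0]] max step mm 25.579983423673884 deg 0.026610301218765488
```

View pics/w7.png

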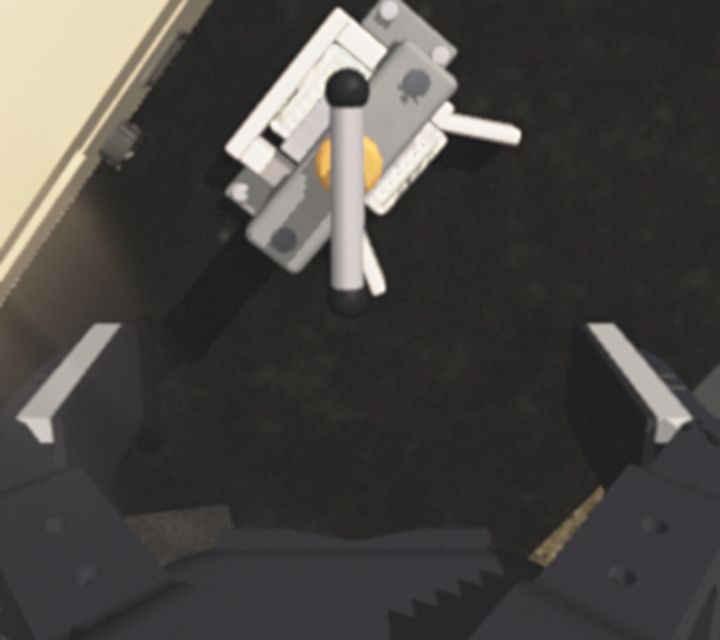

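The view shows the bar upright in the image, aligned with the tool, its ends at crop (347, 89) and (347, 298). The plate lies right up by the stop bar. I'll shift −2.8 mm in tool y, descend and close softly.

Request:
jog_arm:
  increments:
    - [[0.004,-0.011,0.1,0,0,0,0],[0,0,0.1,0,0,0,0],[0,0,0.1,0,0,0,0],[0,0,0.1,0,0,0,0],[0,0,0.1,0,0,0,0],[0,0,0.017,0,0,0,0],[0,0,0,0,0,0,0]]

```text
clock: 22.75
tcp_pos: [0.5823, 0.0229, 0.11]
orientation: [0.001, 0.896, -0.445, -0.002]
wrist_force: [-0.3, 0.1, 0.8]
finger_gap: 0.0856
grip_force: 0.0
```

Request:
jog_arm:
  increments:
    - [[0,0,0,0,0,0,180],[0,0,0,0,0,0,220],[0,0,0,0,0,0,255],[0,0,0,0,0,0,255],[0,0,0,0,0,0,255],[0,0,0,0,0,0,255],[0,0,0,0,0,0,255]]
  force: 20

```text
clock: 23.45
tcp_pos: [0.5827, 0.0225, 0.1108]
orientation: [0.001, 0.896, -0.444, -0.001]
wrist_force: [-3.1, -2.7, 4.3]
finger_gap: 0.0113
grip_force: 22.1
```

Run:
```python
from h import *
s=st()
```

```text
{'clock': 23.45, 'joint_pos': [-0.0988, 0.3767, -0.1115, 1.0843, -0.0006, -2.3196], 'tcp_pos': [0.5827, 0.0225, 0.1108], 'orientation': [0.0006, 0.8959, -0.4443, -0.0007], 'wrist_force': [-3.1484, -2.7099, 4.3444], 'ft_torque': [-0.38, 0.6088, 0.0169], 'finger_gap': 0.0113, 'grip_force': 22.113}
```

Request:
jog_arm:
  increments:
    - [[0,0,0,0,0,0,255],[0,0,0,0,0,0,255],[0,0,0.0034,0,0,0.0446,255],[0,0,0.0034,0,0,0.0446,255],[0,0,0.0034,0,0,0.0446,255]]
  force: 100

```text
clock: 23.95
tcp_pos: [0.5838, 0.023, 0.1085]
orientation: [-0.0, 0.782, -0.623, 0.0]
wrist_force: [-0.9, 0.0, 4.0]
finger_gap: 0.0096
grip_force: 97.7
```

Run:
```python
from h import *
s=st(); c=cams.read_camera('top')
k=spotter.cut_out('t_grip','top'); print(len(k))
```

```text
{'clock': 23.95, 'joint_pos': [-0.0984, 0.3783, -0.1148, 1.0772, 0.0006, -1.8943], 'tcp_pos': [0.5838, 0.023, 0.1085], 'orientation': [-0.0004, 0.7821, -0.6232, 0.0], 'wrist_force': [-0.8541, 0.0267, 4.0433], 'ft_torque': [-0.0949, 0.0183, 0.4428], 'finger_gap': 0.0096, 'grip_force': 97.7434}
0
```

Request:
jog_arm:
  increments:
    - [[0,0,0.0034,0,0,0.0446,255],[0,0,0.0034,0,0,0.0446,255],[0,0,0.0034,0,0,0.0446,255],[0,0,0.0034,0,0,0.0446,255],[0,0,0.0034,0,0,0.0446,255],[0,0,0.0034,0,0,0.0446,255],[0,0,0.0034,0,0,0.0446,255],[0,0,0.0034,0,0,0.0446,255]]

```text
clock: 24.85
tcp_pos: [0.5868, 0.022, 0.1019]
orientation: [0.002, -0.332, 0.943, -0.001]
wrist_force: [8.9, -4.0, -0.5]
finger_gap: 0.0095
grip_force: 97.7
```

```bash
python3 -c "
from h import *
s=st()"
```

```text
{'clock': 24.85, 'joint_pos': [-0.0988, 0.3841, -0.1234, 1.0577, -0.0006, -0.775], 'tcp_pos': [0.5868, 0.022, 0.1019], 'orientation': [0.0024, -0.3317, 0.9434, -0.0015], 'wrist_force': [8.8636, -3.9515, -0.5188], 'ft_torque': [-0.713, -1.4042, 0.4876], 'finger_gap': 0.0095, 'grip_force': 97.6755}
```

The bar's axis sits about 3 mm along tool x from my grip centre, at (0.5845, 0.0201). I'll add that compensation to the turning rows.

Request:
jog_arm:
  increments:
    - [[-0.006,-0.007,0.0034,0,0,0.0446,255],[0,-0.0017,0.0034,0,0,0.0446,255]]

```text
clock: 25.05
tcp_pos: [0.5875, 0.0212, 0.1002]
orientation: [0.001, -0.197, 0.98, -0.001]
wrist_force: [1.8, -3.0, 4.3]
finger_gap: 0.0096
grip_force: 98.3
```

```bash
python3 -c "
from h import *
s=st()"
```

```text
{'clock': 25.05, 'joint_pos': [-0.0998, 0.3893, -0.1201, 1.0592, -0.0011, -0.4956], 'tcp_pos': [0.5875, 0.0212, 0.1002], 'orientation': [0.0009, -0.1966, 0.9805, -0.0009], 'wrist_force': [1.8225, -3.0184, 4.3006], 'ft_torque': [-0.6937, -0.387, 0.4194], 'finger_gap': 0.0096, 'grip_force': 98.2697}
```

Request:
jog_arm:
  increments:
    - [[0,-0.0017,0.0034,0,0,0.0446,255],[0,0,0,0,0,0,255]]

```text
clock: 25.25
tcp_pos: [0.5876, 0.0208, 0.0993]
orientation: [0.001, -0.13, 0.992, -0.001]
wrist_force: [3.9, -2.9, 3.8]
finger_gap: 0.0095
grip_force: 97.8
```

```bash
python3 -c "
from h import *
s=st()"
```

```text
{'clock': 25.25, 'joint_pos': [-0.1006, 0.39, -0.1213, 1.0572, -0.0009, -0.3605], 'tcp_pos': [0.5876, 0.0208, 0.0993], 'orientation': [0.001, -0.1296, 0.9916, -0.0007], 'wrist_force': [3.8894, -2.8912, 3.8019], 'ft_torque': [-0.7492, -0.6464, 0.0171], 'finger_gap': 0.0095, 'grip_force': 97.789}
```

Request:
jog_arm:
  increments:
    - [[0,-0.0017,0.0034,0,0,0.0446,255],[0,-0.0017,0.0034,0,0,0.0446,255],[0,0,0,0,0,0,255],[0,0,0,0,0,0,255]]

```text
clock: 25.65
tcp_pos: [0.5877, 0.0199, 0.0976]
orientation: [0.001, 0.009, 1.0, -0.001]
wrist_force: [3.1, -4.7, 3.3]
finger_gap: 0.0096
grip_force: 97.8
```

```bash
python3 -c "
from h import *
s=st()"
```

```text
{'clock': 25.65, 'joint_pos': [-0.1021, 0.3914, -0.1236, 1.0535, -0.0009, -0.085], 'tcp_pos': [0.5877, 0.0199, 0.0976], 'orientation': [0.0011, 0.0085, 1.0, -0.0005], 'wrist_force': [3.091, -4.7112, 3.2823], 'ft_torque': [-0.7713, -0.6532, 0.0051], 'finger_gap': 0.0096, 'grip_force': 97.8229}
```

Request:
jog_arm:
  increments:
    - [[0,-0.0017,0.0034,0,0,0.0446,255],[0,-0.0017,0.0034,0,0,0.0446,255],[0,0,0,0,0,0,255],[0,0,0,0,0,0,255]]

```text
clock: 26.05
tcp_pos: [0.5875, 0.019, 0.0959]
orientation: [0.001, 0.148, 0.989, -0.0]
wrist_force: [2.3, -3.5, 4.2]
finger_gap: 0.0094
grip_force: 97.9
```

```bash
python3 -c "
from h import *
s=st()"
```

```text
{'clock': 26.05, 'joint_pos': [-0.1036, 0.3924, -0.1265, 1.0498, -0.001, 0.1938], 'tcp_pos': [0.5875, 0.019, 0.0959], 'orientation': [0.0011, 0.1482, 0.989, -0.0004], 'wrist_force': [2.3188, -3.538, 4.1683], 'ft_torque': [-0.781, -0.5893, -0.0165], 'finger_gap': 0.0094, 'grip_force': 97.854}
```

Request:
jog_arm:
  increments:
    - [[0,-0.0017,0.0034,0,0,0.0446,255],[0,-0.0017,0.0034,0,0,0.0446,255],[0,0,0,0,0,0,255],[0,0,0,0,0,0,255]]

```text
clock: 26.45
tcp_pos: [0.5872, 0.0182, 0.0942]
orientation: [0.001, 0.285, 0.959, -0.0]
wrist_force: [2.7, -4.5, 5.1]
finger_gap: 0.0094
grip_force: 97.9
```

```bash
python3 -c "
from h import *
s=st()"
```

```text
{'clock': 26.45, 'joint_pos': [-0.105, 0.393, -0.13, 1.0458, -0.001, 0.4726], 'tcp_pos': [0.5872, 0.0182, 0.0942], 'orientation': [0.0011, 0.2848, 0.9586, -0.0003], 'wrist_force': [2.67, -4.5157, 5.0916], 'ft_torque': [-0.8352, -0.535, -0.0316], 'finger_gap': 0.0094, 'grip_force': 97.8983}
```

Request:
jog_arm:
  increments:
    - [[0,-0.0017,0.0034,0,0,0.0446,255],[0,-0.0017,0.0034,0,0,0.0446,255],[0,0,0,0,0,0,255],[0,0,0,0,0,0,255]]

```text
clock: 26.85
tcp_pos: [0.5866, 0.0176, 0.0925]
orientation: [0.001, 0.416, 0.909, -0.0]
wrist_force: [2.8, -3.7, 4.0]
finger_gap: 0.0092
grip_force: 97.9
```

```bash
python3 -c "
from h import *
s=st()"
```

```text
{'clock': 26.85, 'joint_pos': [-0.1062, 0.3932, -0.1341, 1.0416, -0.001, 0.7517], 'tcp_pos': [0.5866, 0.0176, 0.0925], 'orientation': [0.0011, 0.4159, 0.9094, -0.0002], 'wrist_force': [2.7667, -3.7106, 3.955], 'ft_torque': [-0.8438, -0.456, -0.0551], 'finger_gap': 0.0092, 'grip_force': 97.9495}
```

Request:
jog_arm:
  increments:
    - [[0,-0.0017,0.0034,0,0,0.0446,255]]

```text
clock: 26.95
tcp_pos: [0.5863, 0.0173, 0.0918]
orientation: [0.001, 0.479, 0.878, -0.0]
wrist_force: [2.1, -4.1, 6.3]
finger_gap: 0.0097
grip_force: 98.5
```

```bash
python3 -c "
from h import *
s=st()"
```

```text
{'clock': 26.95, 'joint_pos': [-0.1066, 0.3931, -0.1361, 1.0396, -0.0012, 0.8931], 'tcp_pos': [0.5863, 0.0173, 0.0918], 'orientation': [0.0011, 0.4793, 0.8776, -0.0002], 'wrist_force': [2.0634, -4.1126, 6.2749], 'ft_torque': [-0.8622, -0.3629, 0.459], 'finger_gap': 0.0097, 'grip_force': 98.5467}
```

Request:
jog_arm:
  increments:
    - [[0,-0.0017,0.0034,0,0,0.0446,255]]

```text
clock: 27.05
tcp_pos: [0.5858, 0.0171, 0.091]
orientation: [0.001, 0.541, 0.841, -0.0]
wrist_force: [1.8, -4.0, 6.2]
finger_gap: 0.0096
grip_force: 98.8
```

```bash
python3 -c "
from h import *
s=st()"
```

```text
{'clock': 27.05, 'joint_pos': [-0.1071, 0.393, -0.1384, 1.0374, -0.0013, 1.0355], 'tcp_pos': [0.5858, 0.0171, 0.091], 'orientation': [0.0012, 0.5407, 0.8412, -0.0001], 'wrist_force': [1.8292, -3.9638, 6.2338], 'ft_torque': [-0.8447, -0.3034, 0.5346], 'finger_gap': 0.0096, 'grip_force': 98.8016}
```

Request:
jog_arm:
  increments:
    - [[0,-0.0017,0.0034,0,0,0.0446,255]]

```text
clock: 27.15
tcp_pos: [0.5855, 0.0169, 0.0902]
orientation: [0.001, 0.598, 0.801, -0.0]
wrist_force: [2.2, -4.6, 6.8]
finger_gap: 0.0098
grip_force: 99.1
```

```bash
python3 -c "
from h import *
s=st()"
```

```text
{'clock': 27.15, 'joint_pos': [-0.1074, 0.3928, -0.1407, 1.0353, -0.0013, 1.1753], 'tcp_pos': [0.5855, 0.0169, 0.0902], 'orientation': [0.0012, 0.5983, 0.8013, -0.0], 'wrist_force': [2.1865, -4.6273, 6.82], 'ft_torque': [-0.8748, -0.2795, 0.6228], 'finger_gap': 0.0098, 'grip_force': 99.0511}
```

Request:
jog_arm:
  increments:
    - [[0,-0.0017,0.0034,0,0,0.0446,255]]

```text
clock: 27.25
tcp_pos: [0.585, 0.0168, 0.0895]
orientation: [0.001, 0.653, 0.758, 0.0]
wrist_force: [1.3, -4.5, 7.7]
finger_gap: 0.0093
grip_force: 99.3
```

```bash
python3 -c "
from h import *
s=st()"
```

```text
{'clock': 27.25, 'joint_pos': [-0.1077, 0.3926, -0.1431, 1.0331, -0.0013, 1.3149], 'tcp_pos': [0.585, 0.0168, 0.0895], 'orientation': [0.0012, 0.6528, 0.7575, 0.0], 'wrist_force': [1.2507, -4.5107, 7.6542], 'ft_torque': [-0.9225, -0.1908, 0.645], 'finger_gap': 0.0093, 'grip_force': 99.3251}
```

Request:
jog_arm:
  increments:
    - [[0,-0.0013,0.0024,0,0,0.032,255]]

```text
clock: 27.35
tcp_pos: [0.5847, 0.0168, 0.0889]
orientation: [0.001, 0.69, 0.724, 0.0]
wrist_force: [1.7, -3.8, 7.3]
finger_gap: 0.0098
grip_force: 99.5
```

```bash
python3 -c "
from h import *
s=st()"
```

```text
{'clock': 27.35, 'joint_pos': [-0.1079, 0.3924, -0.1448, 1.0315, -0.0012, 1.4144], 'tcp_pos': [0.5847, 0.0168, 0.0889], 'orientation': [0.0012, 0.6898, 0.724, 0.0002], 'wrist_force': [1.6813, -3.8122, 7.3401], 'ft_torque': [-0.859, -0.1912, 0.7405], 'finger_gap': 0.0098, 'grip_force': 99.4689}
```

Request:
jog_arm:
  increments:
    - [[0,0,0,0,0,0,255],[0,0,0,0,0,0,255],[0,0,0,0,0,0,255]]

```text
clock: 27.65
tcp_pos: [0.5847, 0.0168, 0.0889]
orientation: [0.001, 0.688, 0.725, 0.0]
wrist_force: [2.3, -5.0, 6.0]
finger_gap: 0.0093
grip_force: 98.7
```

```bash
python3 -c "
from h import *
s=st()"
```

```text
{'clock': 27.65, 'joint_pos': [-0.1079, 0.3925, -0.1448, 1.0315, -0.0011, 1.4103], 'tcp_pos': [0.5847, 0.0168, 0.0889], 'orientation': [0.0011, 0.6883, 0.7255, 0.0002], 'wrist_force': [2.2693, -4.9915, 6.0371], 'ft_torque': [-0.9087, -0.2735, 0.2784], 'finger_gap': 0.0093, 'grip_force': 98.6528}
```

Rest torque is 0.28 N m and moving torque 0.74 N m, so the pad force is about 46 N and the hold is firm. I'll release and rise.

Request:
jog_arm:
  increments:
    - [[0,0,0,0,0,0,0],[0,0,0,0,0,0,0],[0,0,0,0,0,0,0],[0,0,0,0,0,0,0],[0,0,0,0,0,0,0],[0,0,0,0,0,0,0],[0,0,-0.05,0,0,0,0],[0,0,-0.1,0,0,0,0],[0,0,-0.15,0,0,0,0],[0,0,-0.15,0,0,0,0],[0,0,-0.15,0,0,0,0],[0,0,0,0,0,0,0]]

```text
clock: 28.85
tcp_pos: [0.5862, 0.0174, 0.2448]
orientation: [0.004, 0.69, 0.724, 0.003]
wrist_force: [0.5, -0.3, 0.7]
finger_gap: 0.0857
grip_force: 0.0
```

Run:
```python
from h import *
s=st(); c=cams.read_camera('wrist')
for t,z in {'t_grip':.13,'well_plate':0,'press_stop':0,'press':0}.items():
    print(t,[(np.round(d['uv'],1).tolist(),round(d['conf'],2),onz(c,d['uv'],z,s).round(4)[:2]) for d in spotter.landmark_of(t,'wrist')[:1]])
for d in spotter.cut_out('t_grip','wrist')[:1]:
    k=max(cv2.findContours(np.uint8(d['region']),0,2)[0],key=cv2.contourArea); print(cv2.minAreaRect(np.float32(k)))
```

```text
{'clock': 28.85, 'joint_pos': [-0.1073, 0.3214, 0.1411, 1.3812, 0.0002, 1.415], 'tcp_pos': [0.5862, 0.0174, 0.2448], 'orientation': [0.0036, 0.6898, 0.724, 0.0029], 'wrist_force': [0.4605, -0.2627, 0.7442], 'ft_torque': [-0.0088, -0.0119, 0.0445], 'finger_gap': 0.0857, 'grip_force': 0.0}
t_grip [([272.3, 192.8], 0.6, array([0.5829, 0.0198]))]
well_plate []
press_stop [([307.1, 167.3], 0.84, array([0.6226, 0.0212]))]
press [([270.5, 165.9], 0.57, array([0.5805, 0.0209]))]
((273.0013427734375, 189.56378173828125), (111.1025161743164, 20.059289932250977), 88.78113555908203)
```

The handle stayed where I left it: still aligned with the tool to about 1°, so it did not unwind. The arm is clear, so I'll hand in.

```bash
python3 -c "
from h import *
print(ticket.hand_in())"
```

```text
the job is handed in; nothing more can be done
None
```

The plate is home against the back stop by push force and camera estimate, the pad holds it with about 46 N (estimated from handle torque), the handle is released and the arm is clear; the job is handed in, and no verdict came back.

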